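Fetch the filter bin from behind the wipes canister

ROBOT

A 7-joint arm with a two-finger parallel gripper is mounted at the origin on the work surface. World frame = base frame: x ahead of the robot, y to its left, z up, the work surface at z = 0. Lengths are in m, angles in rad, forces in N, time in s.
With the tool pointing down it reaches from about 0.35 to 0.9 m from the base axis. Payload 8.1 kg.
Tool frame: the origin (TCP) lies on the centre line of the jaws, within the pads' length; the fingertips stand arm.tip_extent ahead of it and the grasp point (between the pads) lies 3 mm ahead of it (arm.tip_extent is the distance from the TCP to the fingertips, in m); y points along the fingers, z is the direction in which the jaws open and shut, and the axes are right-handed (so a half turn about y gives the same grasp; the last joint's range is limited). The gripper opens to 92 mm and grips with 3 to 60 N. Pads are 19 mm wide; open, the fingers measure 130 mm over their backs; the gripper's body (75 mm by 190 mm) begins 47 mm behind the grasp point.
Start: joints at [-1.331, 0.434, 0.025, 1.573, -0.012, 1.134, -0.075], TCP at [0.21, 0.589, 0.249] pointing down, gripper open.
Joint ranges: [-2.62, 2.62], [-0.44, 2.09], [-1.27, 1.32], [0.08, 2.57], [-1.32, 4.46], [0.12, 2], [-2.74, 2.74]. Speed limits (rad/s): [2.22, 2.22, 3.01, 3.01, 3.14, 3.14, 3.14].

INTERFACE

Orientations are given as a rotation vector (axis times angle).
In Python, from cell import observe, get_image, sign_off, boxes_of, place_of, arm gives the robot as it stands.
- The arm moves only by the tool arm_command, never from a script. Its argument "plan" is a list of rows, each a list of 2 entries, a list of its own where there are three numbers: the shift along the tool's x, y, z in m, then the turn, a rotation vector about the tool's x, y, z in degrees. In form: [[[tx, ty, tz], [ax, ay, az]], ...]. A call has 1 to 5 rows; each row is the pose to reach, as a shift and turn from the pose commanded when the call began, along the tool's axes at that moment; what a row does not reach only later rows make up. A row lasts 1/10 s, in which the tool goes at most 50 mm and 8.59 degrees, less where a joint would pass 70% of its speed; a pose out of reach is approached as far as the arm can. A call with a gripper value outside its range is refused whole. "fingers" is the closure, from -1 (fully open) to 1 (shut), set as the call begins (left out, the last holds). The fingers move at their own pace and stop on an object; "squeeze" is the grip in N (left out, the last holds). Time passes only in rows, so rows that repeat a pose let the fingers close. It gives the time, the measured TCP pose, the force and the opening at its end, in the units of the state.
- observe(): the state, without advancing time (a new reading comes with each control period).
- get_image(name): name is "scene" or "top" or "wrist"; returns a dict with "color" (480x640x3 uint8, red, green, blue), "camera_matrix" (3x3 intrinsics, pixels), "world_to_cam" (4x4, takes a point from world to camera coordinates); the wrist camera has in their place "mount" (4x4, takes a point from camera to tool coordinates, whose origin is the TCP and whose axes are the tool frame's). Camera axes: x right, y up, looking along -z (the intrinsics and any distortion apply to the point x, -y, -z); pixel columns grow to the right and rows downward; lengths in m; the calibration is good to about 2 mm. A picture is of the moment at which its call begins: read the wrist's pose just before it. There is no depth.
- sign_off(): hands the job in, once; it reports no verdict.
Trained networks look in a picture, given as the dict that the camera call returned (one of the last four; its "shot" number tells which), for a name from the list of things; names that differ only in an ending like _2 or _b are one class to them, and where a whole thing is asked for, a point or a joint stands for the part that bears it (a point fixed in the world has none). Each returns a list of dicts, best first, with "confidence" (0 to 1); they miss things now and then, are a little off and sometimes report something else, mostly with a low value. They report only what shows in the picture. A call takes as long as a camera call. They do not tell look-alikes from the thing itself.
- boxes_of(picture, thing): "point" ([column, row] in pixels, amid what is visible of it).
- place_of(picture, thing): "point" ([column, row] in pixels: a listed point, or the origin of a listed thing).
The state is a dict: "clock": time; "joints": joint angles; "dq": joint speeds; "joint_efforts": joint torques, N m; "position": TCP position; "ee_rot": TCP orientation; "force": force on the tool from outside, world axes, zero at the start; "ft_torque": the same for the moment, N m; "width": opening from 0.0 (shut) to 1.0 (fully open).
Only numpy, scipy, OpenCV 4.12 (cv2) and the standard library are available. Lean on these libraries where they do the work, as an engineer would, in place of code of your own. Each camera call takes 0.05 s, during which the arm holds its last target.

TASK

Fetch the bin of breathing filters that stands in the rack behind the wipes canister: slide the canister aside, draw the bin right out of the rack and leave it upright on the open desk, then slide the canister back to its place: centred in front of the same lane as before, square and flush against the two dividers. The rack carries a sensitive analyser, so touch it only gently; keep the canister and the bin upright and leave everything else where it is.

Things in the scene. Friction and masses are not known exactly. Their poses are not given: they have to be found in the camera images.
- rack: Fixed grey rack. Origin on the desk, mid-way along the line of the divider fronts; x runs into the lanes, away from the robot, y left along the front, z up; yaw up to 0.13 rad. Four dividers, 8 mm thick, 60 mm high in front, centred at y = -147, -49, 49, 147 mm, make three lanes 90 mm wide, open in front and to the desk below. Rigid; nothing may press or knock it with over 20 N.
- rack_shelf (a point): Middle of the front lower edge of the rack's white shelf, 88 mm above the desk and 68 mm behind the divider fronts. From here back the shelf (12 mm thick, top at 100 mm, 306 mm wide) roofs the lanes, and the white analyser on it starts 4 mm further back and reaches up to 170 mm, so one cannot reach straight down there. A cross bar 164 mm behind the divider fronts stops the bins at the rear.
- canister_center (a point): Centre, 75 mm up, of the loose wipes canister: upright oblong white box with grey lid inset 3 mm, 100 mm deep (x), 112 wide (y), 150 tall, 0.55 to 0.95 kg; too wide to grasp. It starts slightly crooked in front of one lane, 8 to 14 mm off the dividers. Flush: back (+x) face on both divider fronts, centre at rack x = -50 mm. Pushed low (under 50 mm) it slides with 3 to 15 N; pushed high it may tip.
- bin_lip (a point): Middle of the top edge of the filter bin's front wall, 48 mm up, 1.5 mm behind that wall's outer face. Loose open blue bin, 130 mm long (x, into the lane), 80 wide (y), walls 3 mm, sides 48 mm high rising to 65 at the back, 0.17 to 0.35 kg. It starts in the lane behind the canister, its front wall 30 mm behind the divider fronts. Fingers can hook behind the front wall if they lean.
- bin_rear (a point): Middle of the outer face of the filter bin's rear wall, 32 mm up, 128.5 mm behind bin_lip along the bin's x. Two white disc filters stand in the bin's rear half; the 50 mm behind the front wall are empty down to the floor, 3 mm up. The bin is right out of the rack once this point and bin_lip are in front of the line of the divider fronts (rack x below 0). It slides with 1 to 4 N.
- bin_tubes_center (a point): Centre (32 mm up) of a bystander: a blue bin of the same shape and size, in one of the other lanes, with four paper mouthpiece tubes. Leave alone.
- bin_connectors_center (a point): Centre (32 mm up) of a bystander: a blue bin of the same shape and size, in one of the other lanes, with grey connectors. Leave alone.
- gel: Bystander: bottle of hand gel, 62 mm across, 165 mm tall, origin at the centre of its foot, to the left on the desk. Leave alone.
- filter: Bystander: a breathing filter standing on one port, disc 92 mm across, 82 mm tall, origin under its centre, to the left on the desk. Leave alone.
- mouse: Bystander: black computer mouse, 105 x 60 x 32 mm, origin under its centre, to the right on the desk. Leave alone.
- carton: Bystander: cardboard carton, 115 x 90 x 62 mm, origin under its centre, to the right on the desk. Leave alone.
Mind the look-alikes: they are no part of the job. Leave any turquoise look-alike of the part that bears bin_lip alone.

How it is judged:
On the way, in this order (a step that is already met when the one before it is completed fails the run):
1. the canister has been moved aside, at least 90 mm from where it stood, still upright (distance of canister_center from where it was at the start of the episode above 0.09 m and angle between canister_center's own z axis and vertical below 0.1 rad), for 0.2 s.
2. the filter bin is right out of the rack, in front of the dividers (x of each of bin_rear, bin_lip in the frame of rack below 0 m), for 0.2 s.
At the end, for the whole second after the job is handed in: Bin upright on the desk, middles of its front and rear walls in front of the divider fronts. Canister upright in front of its old lane (under 40 mm from its start), centred on it to 10 mm, its centre under 52.5 mm in front of the divider fronts, square to them within 0.04 rad (all of step 2 and angle between each of bin_lip, canister_center's own z axis and vertical below 0.06 rad and height (world z) of bin_lip below 0.054 m and x of canister_center in the frame of rack above -0.0525 m and angle between the x axis of canister_center and the x axis of rack, either way round below 0.04 rad and (y of canister_center in the frame of rack between -0.108 and -0.088 m or y of canister_center in the frame of rack between -0.01 and 0.01 m or y of canister_center in the frame of rack between 0.088 and 0.108 m) and distance of canister_center from where it was at the start of the episode below 0.04 m and height (world z) of canister_center below 0.08 m); the robot touches nothing.
It fails at once if the rack is knocked or pressed with more than 20 N (contact force between rack and anything else above 20 N).
It fails at once if the canister is tipped by more than 0.3 rad (angle between canister_center's own z axis and vertical above 0.3 rad).
It fails at once if the filter bin is tipped by more than 0.5 rad (angle between bin_lip's own z axis and vertical above 0.5 rad).
It fails at once if a bystander is moved by more than 20 mm (distance of any of bin_tubes_center, bin_connectors_center, gel, filter, mouse, carton from where it was at the start of the episode above 0.02 m).
It also fails if it takes over 72 s, if anything falls off the work surface, if the arm or the gripper's body presses on something with over 40 N, if the wrist force passes 120 N, or if a joint passes its speed limit or range.

## Working session

There is one attempt and no reset: what is moved stays moved. The work goes in short steps, Python scripts to look and compute and a tool call to move; the robot and the scene stay as the last step left them, time stands still between calls to the robot, and variables do not carry over. Pictures are saved under pics/ and viewed, and the job is handed in when it is done.

Besides the shell and the picture viewer there is one more tool, called after ">>>" as a command line: name --argument value ..., lists and objects as JSON in quotes. arm_command: Moves the arm, as the interface text tells. Its arguments: {"type":"object","properties":{"plan":{"type":"array","items":{"type":"array"}},"fingers":{"type":"number"},"squeeze":{"type":"number"}},"required":["plan"]}

```bash
ls; mkdir -p pics
cat > h.py <<'E'
import numpy as np, cv2
from scipy.spatial.transform import Rotation as R
from cell import observe, get_image, sign_off, boxes_of, place_of, arm
def save(p,n): cv2.imwrite(f'pics/{n}.png',cv2.cvtColor(p['color'],cv2.COLOR_RGB2BGR))
def w2c(p,obs=None):
    if 'world_to_cam' in p: return np.array(p['world_to_cam'])
    T=np.eye(4);T[:3,:3]=R.from_rotvec(obs['ee_rot']).as_matrix();T[:3,3]=obs['position']
    return np.linalg.inv(T@np.array(p['mount']))
def unproj(p,uv,z,obs=None):
    K=np.array(p['camera_matrix']);M=np.linalg.inv(w2c(p,obs))
    a=np.linalg.inv(K)@[uv[0],uv[1],1];d=M[:3,:3]@[a[0],-a[1],-a[2]];o=M[:3,3]
    return o+d*(z-o[2])/d[2]
def proj(p,X,obs=None):
    X=np.atleast_2d(X);W=w2c(p,obs);c=X@W[:3,:3].T+W[:3,3];q=c*[1,-1,-1]@np.array(p['camera_matrix']).T
    return q[:,:2]/q[:,2:]
E
python3 - <<'E'
from h import *
o=observe();print(o);print(arm, getattr(arm,'tip_extent',None), [x for x in dir(arm) if x[0]!='_'])
for n in ['scene','top']:
    p=get_image(n);save(p,n+'0');print(n,[k for k in p],np.linalg.inv(w2c(p))[:3,3])
    for t,z in [('rack',0),('rack_shelf',.088),('canister_center',.075),('bin_lip',.048),('bin_rear',.032),('bin_tubes_center',.032),('bin_connectors_center',.032),('gel',0),('filter',0),('mouse',0),('carton',0)]:
        for r in place_of(p,t): print(t,np.round(r['point'],1),round(r['confidence'],2),np.round(unproj(p,r['point'],z),3))
E
```

```text
pics
{'clock': 0.0, 'joints': array([-1.33060724,  0.43525111,  0.02495617,  1.57408239, -0.01159285,
        1.13395995, -0.0751168 ]), 'dq': array([-0.00150751,  0.0012193 ,  0.00111453,  0.000378  ,  0.0001937 ,
        0.00139741,  0.0006651 ]), 'joint_efforts': array([ 7.87083954e-04, -6.67856669e+01,  9.85486172e-01, -3.14461756e+01,
       -6.06797612e-02,  4.30848997e-02,  1.76740873e-04]), 'position': array([0.2099607 , 0.58819114, 0.24793294]), 'ee_rot': array([-1.55555506,  0.26919655, -0.26899986]), 'force': array([0.08643605, 0.10684021, 0.57142791]), 'ft_torque': array([ 0.01980327, -0.01398319, -0.0435642 ]), 'width': 1.0010197390479916}
<Robot object at 0x7f8881b8c050> 0.022 ['PlanningError', 'tip_extent']
scene ['color', 'camera_matrix', 'world_to_cam', 'shot'] [ 1.07024483 -0.87407948  0.95499249]
rack [330.6 260.4] 0.94 [ 0.623 -0.003 -0.   ]
rack_shelf [354.3 244.2] 0.82 [0.691 0.013 0.088]
canister_center [313.5 238.2] 0.65 [ 0.567 -0.014  0.075]
bin_lip [320.7 347.2] 0.98 [ 0.772 -0.325  0.048]
bin_rear [353.3 318.5] 0.86 [ 0.796 -0.193  0.032]
bin_tubes_ce
[... 241 characters left out ...]
.4 174.9] 0.38 [0.432 0.446 0.   ]
top ['color', 'camera_matrix', 'world_to_cam', 'shot'] [ 0.42315101 -0.02943357  1.76917384]
rack_shelf [314.1 196.7] 0.74 [ 0.696 -0.003  0.088]
rack_shelf [460.9 292.5] 0.39 [ 0.411 -0.423  0.088]
bin_lip [420.6 168.5] 0.92 [ 0.784 -0.324  0.048]
bin_lip [312.7 212.3] 0.83 [0.656 0.003 0.048]
bin_rear [379.3 166.7] 0.71 [ 0.795 -0.202  0.032]
bin_tubes_center [346.6 194.6] 0.78 [ 0.711 -0.1    0.032]
bin_tubes_center [468.5 239.4] 0.27 [ 0.569 -0.465  0.032]
bin_connectors_center [279.1 193.5] 0.67 [0.717 0.105 0.032]
gel [164.3 237.2] 0.67 [0.591 0.461 0.   ]
mouse [461.5 292.3] 0.95 [ 0.411 -0.446  0.   ]
carton [470.  241.6] 0.83 [ 0.565 -0.477 -0.   ]
```

View pics/scene0.png

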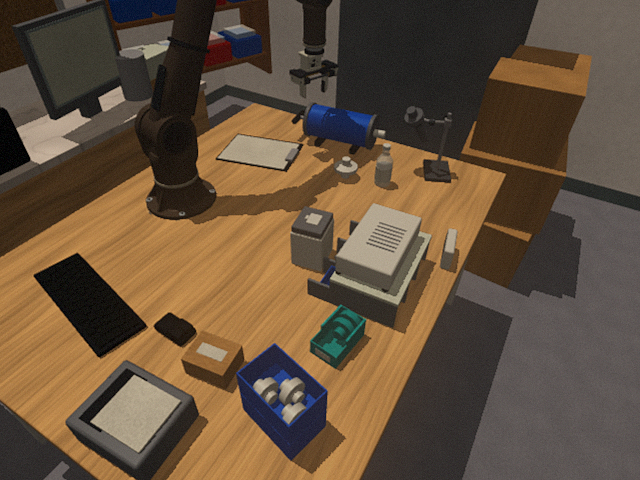

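View pics/top0.png

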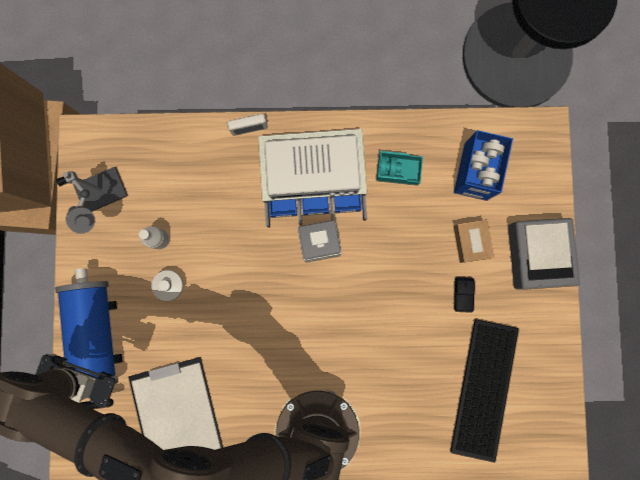

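Run:
```python
import cv2
a=cv2.imread('pics/top0.png');cv2.imwrite('pics/top0c.png',cv2.resize(a[140:280,240:440],None,fx=4,fy=4,interpolation=cv2.INTER_CUBIC))
a=cv2.imread('pics/scene0.png');cv2.imwrite('pics/scene0c.png',cv2.resize(a[150:350,220:460],None,fx=3,fy=3,interpolation=cv2.INTER_CUBIC))
```

```text
(no output)
```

View pics/top0c.png

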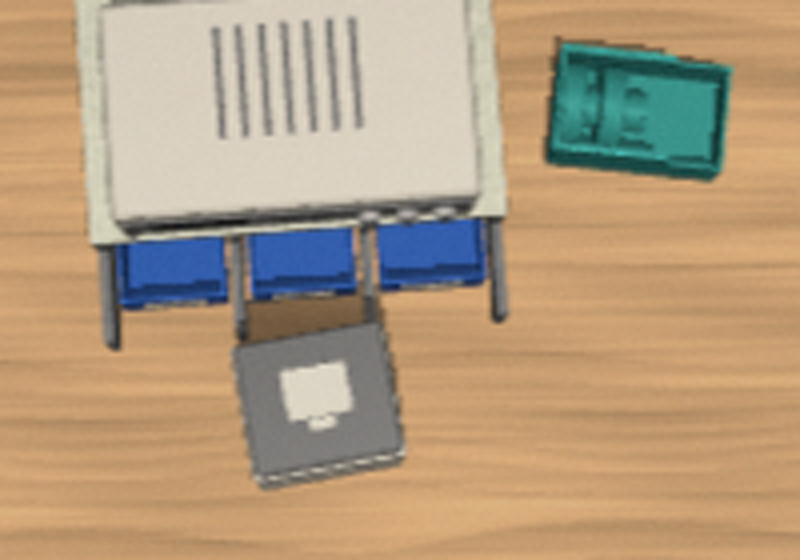

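View pics/scene0c.png

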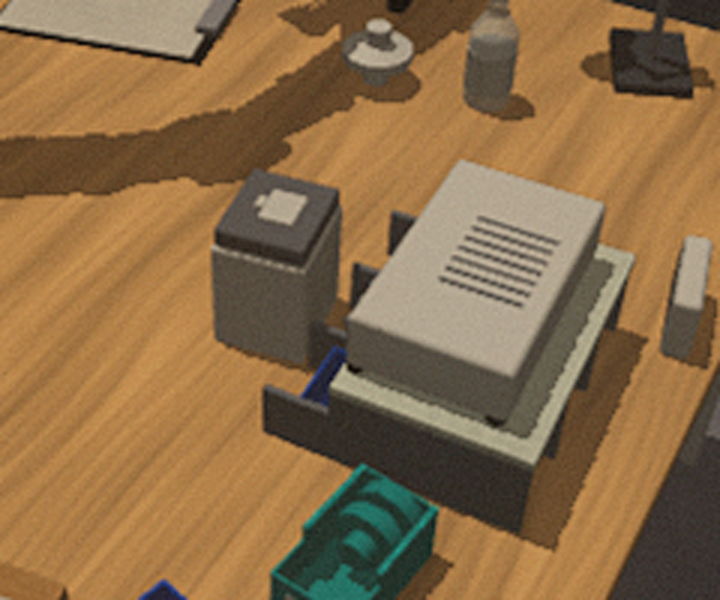

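The middle lane is the one behind the canister (top image: canister lid at (319,241)). Candidates for the filter bin are the middle rack bin (313,208), left rack bin (281,206), right rack bin (346,202), turquoise look-alike (400,168) and the tall blue box (484,165). The middle rack bin fits the description. Next I'll get accurate poses from the top image.

```bash
cat >> h.py <<'E'
def rows(target_p,target_R,n=5,obs=None,rd=4):
    """print n interpolated rows (shift m, turn deg) from the measured pose to the target"""
    o=obs or observe();R0=R.from_rotvec(o['ee_rot'])
    d=R0.inv().apply(np.array(target_p)-o['position']);rv=(R0.inv()*target_R).as_rotvec(degrees=True)
    print('dist',np.round(d,4),np.linalg.norm(d).round(3),'turn',np.round(rv,2),np.linalg.norm(rv).round(1))
    for k in range(1,n+1):
        f=k/n;print([[round(float(v),rd) for v in d*f],[round(float(v),1) for v in (R0.inv()*(R0*R.from_rotvec(rv*f,degrees=True))).as_rotvec(degrees=True)]],end=',')
    print()
def tool(approach,zdir):
    """approach = tool y direction, zdir = jaw direction (made orthogonal)"""
    y=np.array(approach,float);y/=np.linalg.norm(y);z=np.array(zdir,float);z-=y*(z@y);z/=np.linalg.norm(z)
    return R.from_matrix(np.c_[np.cross(y,z),y,z])
E
python3 - <<'E'
from h import *
o=observe();print(R.from_rotvec(o['ee_rot']).as_matrix().round(3))
p=get_image('wrist');save(p,'w0');print(np.array(p['mount']).round(3),p['camera_matrix'])
p=get_image('top')
print(p['camera_matrix'])
c=lambda u,v:(240+(u+.5)/4-.5,140+(v+.5)/4-.5)
for n,uv,z in [('divL',(114,349),.06),('divR',(501,321),.06),('div2',(240,338),.06),('shL',(93,243),.1),('shR',(505,215),.1),('lidBL',(234,347),.15),('lidBR',(380,322),.15),('lidFL',(262,478),.15),('lidFR',(402,454),.15)]:
    print(n,unproj(p,c(*uv),z).round(4))
E
```

```text
[[ 0.942  0.     0.336]
 [-0.336 -0.     0.942]
 [ 0.    -1.    -0.   ]]
[[ 0.001 -0.965 -0.263 -0.072]
 [-0.001  0.263 -0.965 -0.137]
 [ 1.     0.001 -0.    -0.001]
 [ 0.     0.     0.     1.   ]] [[330.38870857   0.         317.27646993]
 [  0.         330.38870857 237.78946625]
 [  0.           0.           1.        ]]
[[578.53635798   0.         320.97252049]
 [  0.         578.53635798 236.35931913]
 [  0.           0.           1.        ]]
divL [0.6122 0.1357 0.06  ]
divR [ 0.6291 -0.1523  0.06  ]
div2 [0.6191 0.0419 0.06  ]
shL [0.6857 0.1467 0.1   ]
shR [ 0.7021 -0.1539  0.1   ]
lidBL [0.6025 0.0424 0.15  ]
lidBR [ 0.6188 -0.0606  0.15  ]
lidFL [0.51   0.0237 0.15  ]
lidFR [ 0.5254 -0.0746  0.15  ]
```

View pics/w0.png

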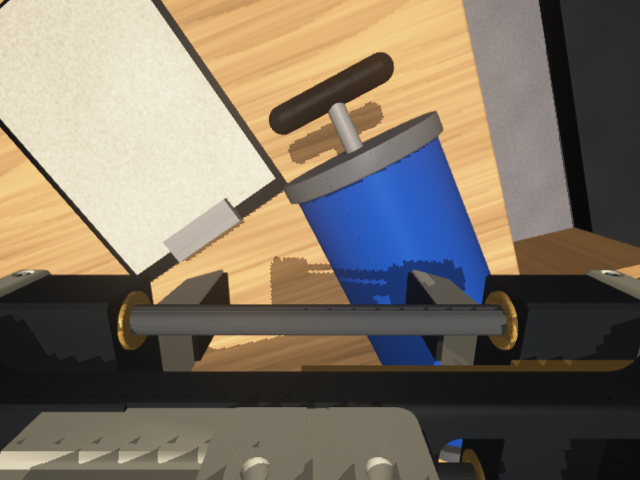

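```bash
cat >> h.py <<'E'
O=np.array([.623,-.0065,0]);PSI=.056
def setrack(o,psi):
    global O,PSI;O=np.array(o);PSI=psi
def xr():return np.array([np.cos(PSI),np.sin(PSI),0])
def yr():return np.array([-np.sin(PSI),np.cos(PSI),0])
def rk(x,y,z):return O+x*xr()+y*yr()+np.array([0,0,z])
def inrack(P):
    d=np.array(P)-O;return np.array([d@xr(),d@yr(),d[2]])
Z=np.array([0,0,1.])
E
python3 - <<'E'
from h import *
down=tool(-Z,xr())
rows([.40,.12,.30],down,12)
E
```

```text
dist [ 0.3364 -0.0513 -0.3775] 0.508 turn [-0.   67.14 -0.  ] 67.1
[[0.028, -0.0043, -0.0315], [-0.0, 5.6, -0.0]],[[0.0561, -0.0085, -0.0629], [-0.0, 11.2, -0.0]],[[0.0841, -0.0128, -0.0944], [-0.0, 16.8, -0.0]],[[0.1121, -0.0171, -0.1258], [-0.0, 22.4, -0.0]],[[0.1402, -0.0214, -0.1573], [-0.0, 28.0, -0.0]],[[0.1682, -0.0256, -0.1887], [-0.0, 33.6, -0.0]],[[0.1963, -0.0299, -0.2202], [-0.0, 39.2, -0.0]],[[0.2243, -0.0342, -0.2517], [-0.0, 44.8, -0.0]],[[0.2523, -0.0385, -0.2831], [-0.0, 50.4, -0.0]],[[0.2804, -0.0427, -0.3146], [-0.0, 56.0, -0.0]],[[0.3084, -0.047, -0.346], [-0.0, 61.5, -0.0]],[[0.3364, -0.0513, -0.3775], [-0.0, 67.1, -0.0]],
```

>>> arm_command --plan '[[[0.028,-0.004,-0.031],[0,5.6,0]],[[0.056,-0.008,-0.063],[0,11.2,0]],[[0.084,-0.013,-0.094],[0,16.8,0]],[[0.112,-0.017,-0.126],[0,22.4,0]],[[0.14,-0.021,-0.157],[0,28,0]]]' --fingers 0.1

```text
clock: 1.8
position: [0.2896, 0.392, 0.27]
ee_rot: [-1.47, 0.653, -0.653]
force: [0.4, -0.0, -0.2]
width: 0.613
```

Run:
```python
from h import *
o=observe();print(o['clock'],o['joints'].round(2),o['position'].round(3),o['width'])
rows([.40,.12,.30],tool(-Z,xr()),7)
```

```text
1.8 [-1.19  0.19  0.17  1.88 -0.04  1.08 -0.27] [0.29  0.392 0.27 ] 0.6128371775747068
dist [ 0.2758 -0.0301 -0.1006] 0.295 turn [-2.000e-02  3.891e+01 -2.000e-02] 38.9
[[0.0394, -0.0043, -0.0144], [-0.0, 5.6, -0.0]],[[0.0788, -0.0086, -0.0287], [-0.0, 11.1, -0.0]],[[0.1182, -0.0129, -0.0431], [-0.0, 16.7, -0.0]],[[0.1576, -0.0172, -0.0575], [-0.0, 22.2, -0.0]],[[0.197, -0.0215, -0.0718], [-0.0, 27.8, -0.0]],[[0.2364, -0.0258, -0.0862], [-0.0, 33.4, -0.0]],[[0.2758, -0.0301, -0.1006], [-0.0, 38.9, -0.0]],
```

>>> arm_command --plan '[[[0.039,-0.004,-0.014],[0,5.6,0]],[[0.079,-0.009,-0.029],[0,11.2,0]],[[0.118,-0.013,-0.043],[0,16.8,0]],[[0.158,-0.017,-0.057],[0,22.4,0]],[[0.197,-0.021,-0.072],[0,28,0]]]'

```text
clock: 2.3
position: [0.3692, 0.198, 0.2912]
ee_rot: [-1.315, 1.026, -1.026]
force: [0.2, -0.3, -0.2]
width: 0.453
```

Run:
```python
from h import *
o=observe();print(o['clock'],o['joints'].round(2),o['position'].round(3),o['width'])
p=get_image('wrist');save(p,'w1')
for t,z in [('rack',0),('rack_shelf',.088),('canister_center',.075),('bin_lip',.048)]:
    for r in place_of(p,t): print(t,np.round(r['point'],1),round(r['confidence'],2),np.round(unproj(p,r['point'],z,o),3))
rows([.40,.12,.30],tool(-Z,xr()),4)
```

```text
2.3 [-0.97  0.04  0.37  2.   -0.02  1.11 -0.35] [0.369 0.198 0.291] 0.45282169578163267
rack_shelf [527.7 429.9] 0.57 [ 0.693 -0.003  0.088]
dist [ 0.0855 -0.0092  0.0106] 0.087 turn [-1.00e-02  1.12e+01 -4.00e-02] 11.2
[[0.0214, -0.0023, 0.0026], [-0.0, 2.8, -0.0]],[[0.0427, -0.0046, 0.0053], [-0.0, 5.6, -0.0]],[[0.0641, -0.0069, 0.0079], [-0.0, 8.4, -0.0]],[[0.0855, -0.0092, 0.0106], [-0.0, 11.2, -0.0]],
```

View pics/w1.png

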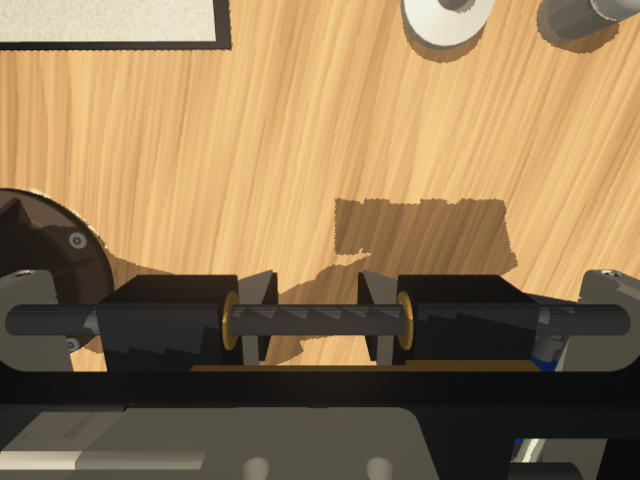

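Run:
```python
from h import *
rows([.56,-.17,.28],tool(-Z,xr()),10)
```

```text
dist [0.4062 0.0106 0.0934] 0.417 turn [-1.00e-02  1.12e+01 -4.00e-02] 11.2
[[0.0406, 0.0011, 0.0093], [-0.0, 1.1, -0.0]],[[0.0812, 0.0021, 0.0187], [-0.0, 2.2, -0.0]],[[0.1219, 0.0032, 0.028], [-0.0, 3.4, -0.0]],[[0.1625, 0.0042, 0.0374], [-0.0, 4.5, -0.0]],[[0.2031, 0.0053, 0.0467], [-0.0, 5.6, -0.0]],[[0.2437, 0.0064, 0.056], [-0.0, 6.7, -0.0]],[[0.2843, 0.0074, 0.0654], [-0.0, 7.8, -0.0]],[[0.325, 0.0085, 0.0747], [-0.0, 9.0, -0.0]],[[0.3656, 0.0095, 0.084], [-0.0, 10.1, -0.0]],[[0.4062, 0.0106, 0.0934], [-0.0, 11.2, -0.0]],
```

>>> arm_command --plan '[[[0.041,0.001,0.009],[0,2.2,0]],[[0.081,0.002,0.019],[0,4.5,0]],[[0.122,0.003,0.028],[0,6.7,0]],[[0.162,0.004,0.037],[0,9,0]],[[0.203,0.005,0.047],[0,11.2,0]]]'

```text
clock: 3.05
position: [0.4651, 0.015, 0.2856]
ee_rot: [-1.236, 1.167, -1.166]
force: [1.4, 0.5, 0.6]
width: 0.449
```

Run:
```python
from h import *
rows([.57,-.17,.28],tool(-Z,xr()),5)
```

```text
dist [0.1908 0.0055 0.094 ] 0.213 turn [-0.    0.1  -0.02] 0.1
[[0.0382, 0.0011, 0.0188], [-0.0, 0.0, -0.0]],[[0.0763, 0.0022, 0.0376], [-0.0, 0.0, -0.0]],[[0.1145, 0.0033, 0.0564], [-0.0, 0.1, -0.0]],[[0.1526, 0.0044, 0.0752], [-0.0, 0.1, -0.0]],[[0.1908, 0.0055, 0.094], [-0.0, 0.1, -0.0]],
```

>>> arm_command --plan '[[[0.038,0.001,0.019],[0,0,0]],[[0.076,0.002,0.038],[0,0,0]],[[0.115,0.003,0.056],[0,0,0]],[[0.153,0.004,0.075],[0,0,0]],[[0.191,0.006,0.094],[0,0,0]]]'

```text
clock: 3.55
position: [0.5706, -0.1702, 0.279]
ee_rot: [-1.236, 1.166, -1.165]
force: [0.8, 1.4, 0.8]
width: 0.448
```

Run:
```python
from h import *
o=observe();print(o['clock'],o['joints'].round(2),o['position'].round(3),o['width'])
p=get_image('wrist');save(p,'w2')
for t,z in [('rack',0),('rack_shelf',.088),('canister_center',.075),('bin_lip',.048)]:
    for r in place_of(p,t): print(t,np.round(r['point'],1),round(r['confidence'],2),np.round(unproj(p,r['point'],z,o),3))
```

```text
3.55 [-0.27  0.41  0.68  1.64 -0.27  1.19  0.53] [ 0.571 -0.17   0.279] 0.44784801927668555
rack_shelf [469.2  43.6] 0.67 [ 0.694 -0.002  0.088]
bin_lip [414.   53.3] 0.86 [ 0.656 -0.002  0.048]
```

View pics/w2.png

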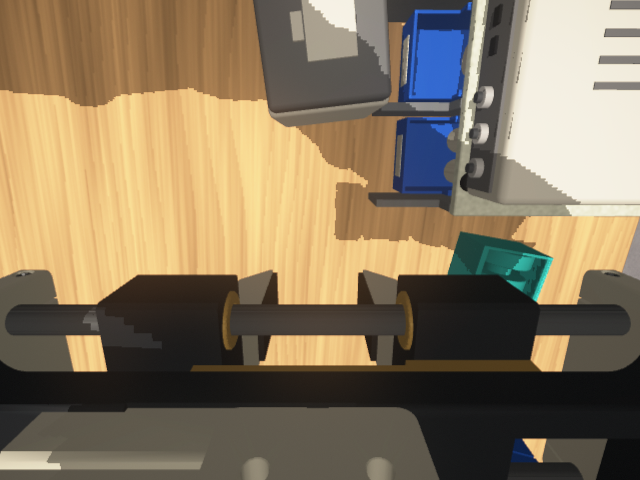

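Run:
```python
from h import *
o=observe();p=dict(get_image('wrist'))
for n,uv,z in [('divR top',(369.5,196),.06),('shelf FR',(452,214),.1),('shelf up',(487,0),.1),('lidR near',(270,111),.15),('lidR far',(391,98),.15),('lid far up',(386,0),.15),('lid near up',(254,0),.15),('body near bottomish',(275,124),.147)]:
    q=unproj(p,uv,z,o);print(n,q.round(4),inrack(q).round(4))
print(proj(p,[rk(0,-.151,.06),rk(0,-.143,.06),rk(0,-.053,.06),rk(.068,-.153,.1),rk(.068,0,.1)],o).round(0))
a=cv2.imread('pics/w2.png');cv2.imwrite('pics/w2c.png',cv2.resize(a[0:260,240:500],None,fx=2.3,fy=2.3,interpolation=cv2.INTER_CUBIC))
```

```text
divR top [ 0.6221 -0.1452  0.06  ] [-0.0086 -0.1384  0.06  ]
shelf FR [ 0.6973 -0.1529  0.1   ] [ 0.066  -0.1503  0.1   ]
shelf up [0.6969 0.0277 0.1   ] [0.0757 0.03   0.1   ]
lidR near [ 0.526  -0.0736  0.15  ] [-0.1006 -0.0615  0.15  ]
lidR far [ 0.6163 -0.0593  0.15  ] [-0.0097 -0.0524  0.15  ]
lid far up [0.6055 0.0037 0.15  ] [-0.0169  0.0112  0.15  ]
lid near up [ 0.5135 -0.0014  0.15  ] [-0.1091  0.0112  0.15  ]
body near bottomish [ 0.5296 -0.0825  0.147 ] [-0.0975 -0.0706  0.147 ]
[[377. 208.]
 [377. 200.]
 [382. 112.]
 [454. 217.]
 [473.  41.]]
```

View pics/w2c.png

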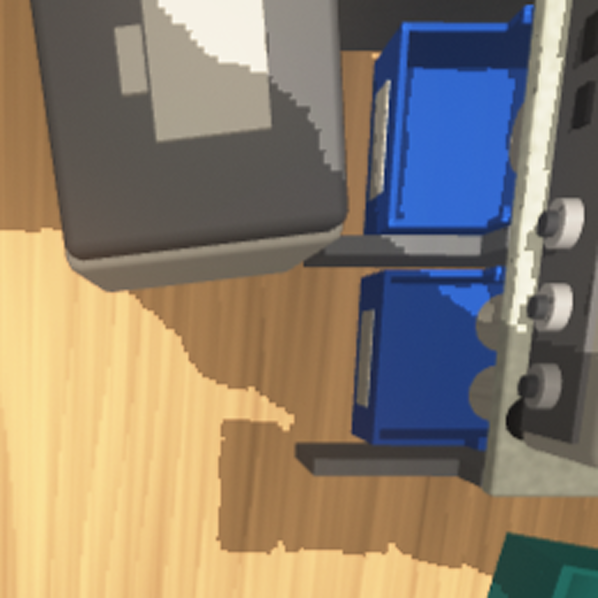

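Run:
```python
from h import *
c=np.cos(np.radians(35));s=np.sin(np.radians(35))
L=tool(yr()*s-Z*c,xr())
rows(rk(-.06,-.14,.12),L,5)
```

```text
dist [-0.0187  0.1591  0.003 ] 0.16 turn [ 0.09  0.1  34.93] 34.9
[[-0.0037, 0.0318, 0.0006], [0.0, 0.0, 7.0]],[[-0.0075, 0.0637, 0.0012], [0.0, 0.0, 14.0]],[[-0.0112, 0.0955, 0.0018], [0.1, 0.1, 21.0]],[[-0.015, 0.1273, 0.0024], [0.1, 0.1, 27.9]],[[-0.0187, 0.1591, 0.003], [0.1, 0.1, 34.9]],
```

>>> arm_command --plan '[[[-0.004,0.032,0.001],[0,0,7]],[[-0.008,0.064,0.001],[0,0,14]],[[-0.011,0.096,0.002],[0,0,21]],[[-0.015,0.127,0.003],[0,0,28]],[[-0.019,0.159,0.003],[0,0,35]]]'

```text
clock: 4.35
position: [0.5719, -0.1496, 0.121]
ee_rot: [-0.781, 1.409, -0.701]
force: [0.4, 1.0, -0.3]
width: 0.448
```

Run:
```python
from h import *
c=np.cos(np.radians(35));s=np.sin(np.radians(35))
L=tool(yr()*s-Z*c,xr())
o=observe();print(inrack(o['position']).round(4),o['joints'].round(2),o['force'].round(1))
rows(rk(-.06,-.115,.045),L,3)
```

```text
[-0.059 -0.14   0.121] [ 0.21  0.74  0.41  1.63 -0.78  1.35  1.02] [ 0.4  1.  -0.3]
dist [ 0.0235  0.0765 -0.0012] 0.08 turn [-0.11  0.19 -0.31] 0.4
[[0.0078, 0.0255, -0.0004], [-0.0, 0.1, -0.1]],[[0.0157, 0.051, -0.0008], [-0.1, 0.1, -0.2]],[[0.0235, 0.0765, -0.0012], [-0.1, 0.2, -0.3]],
```

>>> arm_command --plan '[[[0.008,0.026,0],[0,0,0]],[[0.016,0.051,-0.001],[0,0,0]],[[0.0235,0.0765,-0.001],[0,0,0]],[[0.0155,0.082,-0.001],[0,0,0]],[[0.0115,0.085,-0.001],[0,0,0]]]'

```text
clock: 4.85
position: [0.5679, -0.1098, 0.0453]
ee_rot: [-0.786, 1.411, -0.703]
force: [-0.2, -0.1, 1.0]
width: 0.452
```

Run:
```python
from h import *
o=observe();print(inrack(o['position']).round(4),o['joints'].round(2),o['force'].round(1))
p=get_image('wrist');save(p,'w3')
```

```text
[-0.0608 -0.1     0.0453] [ 0.18  0.81  0.36  1.72 -0.85  1.2   1.09] [-0.2 -0.1  1. ]
```

View pics/w3.png

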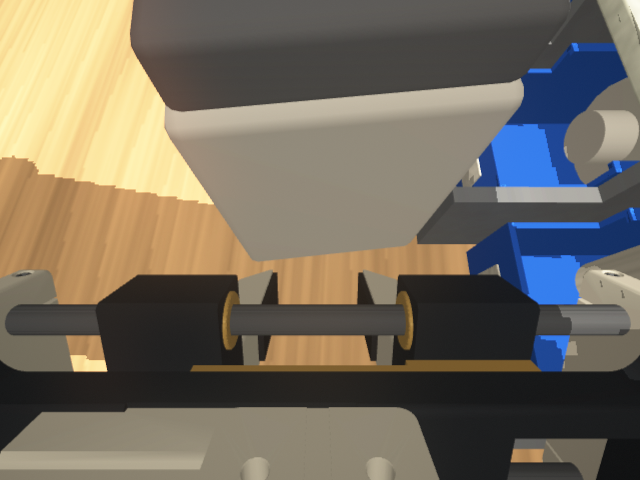

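The middle-lane bin holds white discs (605,130), so it is the filter bin. The canister's base edge spans (255,260)–(410,243), just ahead of the fingers. Now pushing.

>>> arm_command --plan '[[[-0.004,0.003,0],[0,0,0]],[[-0.009,0.006,0],[0,0,0]],[[-0.014,0.01,0],[0,0,0]],[[-0.02,0.014,0],[0,0,0]],[[-0.026,0.018,0],[0,0,0]]]'

```text
clock: 5.4
position: [0.566, -0.0819, 0.045]
ee_rot: [-0.786, 1.411, -0.709]
force: [-1.4, -5.0, 2.5]
width: 0.446
```

>>> arm_command --plan '[[[-0.01,0.007,0],[0,0,0]],[[-0.02,0.014,0],[0,0,0]],[[-0.03,0.021,0],[0,0,0]],[[-0.04,0.028,0],[0,0,0]],[[-0.05,0.035,0],[0,0,0]]]'

```text
clock: 5.9
position: [0.5627, -0.0192, 0.0447]
ee_rot: [-0.785, 1.412, -0.707]
force: [0.1, -4.0, 1.4]
width: 0.45
```

Run:
```python
from h import *
o=observe();print(inrack(o['position']).round(4),o['joints'].round(2),o['force'].round(1))
p=get_image('wrist');save(p,'w4')
```

```text
[-0.061  -0.0093  0.0447] [ 0.06  0.76  0.32  1.84 -0.92  1.09  1.04] [ 0.1 -4.   1.4]
```

View pics/w4.png

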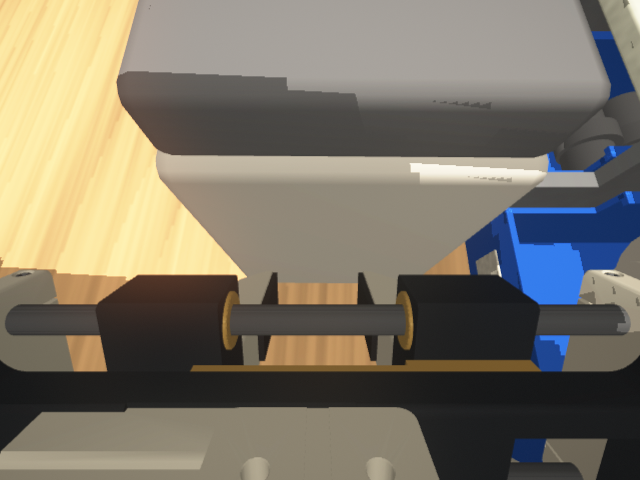

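The canister is now square on both fingertips (its base edge is horizontal, near row 275). I'll keep pushing, drifting slightly toward the robot.

>>> arm_command --plan '[[[-0.012,0.008,0],[0,0,0]],[[-0.024,0.016,0],[0,0,0]],[[-0.036,0.024,0],[0,0,0]],[[-0.048,0.032,0],[0,0,0]],[[-0.06,0.041,0],[0,0,0]]]'

```text
clock: 6.45
position: [0.5584, 0.0537, 0.0455]
ee_rot: [-0.785, 1.412, -0.706]
force: [0.4, -4.1, 0.6]
width: 0.448
```

>>> arm_command --plan '[[[-0.012,0.008,0],[0,0,0]],[[-0.024,0.016,0],[0,0,0]],[[-0.034,0.024,0],[0,0,0]],[[-0.04,0.029,0],[0,0,0]],[[-0.043,0.03,0],[0,0,0]]]'

```text
clock: 6.95
position: [0.5556, 0.1058, 0.0456]
ee_rot: [-0.785, 1.412, -0.705]
force: [0.7, -2.7, -1.3]
width: 0.45
```

Run:
```python
from h import *
o=observe();print(inrack(o['position']).round(4),o['joints'].round(2),o['force'].round(1))
p=get_image('top');save(p,'t1')
a=cv2.imread('pics/t1.png');cv2.imwrite('pics/t1c.png',cv2.resize(a[140:280,230:430],None,fx=4,fy=4,interpolation=cv2.INTER_CUBIC))
p=get_image('wrist');save(p,'w5')
```

```text
[-0.061   0.1159  0.0456] [-0.11  0.71  0.26  1.94 -1.02  0.95  0.96] [ 0.7 -2.7 -1.3]
```

View pics/t1c.png

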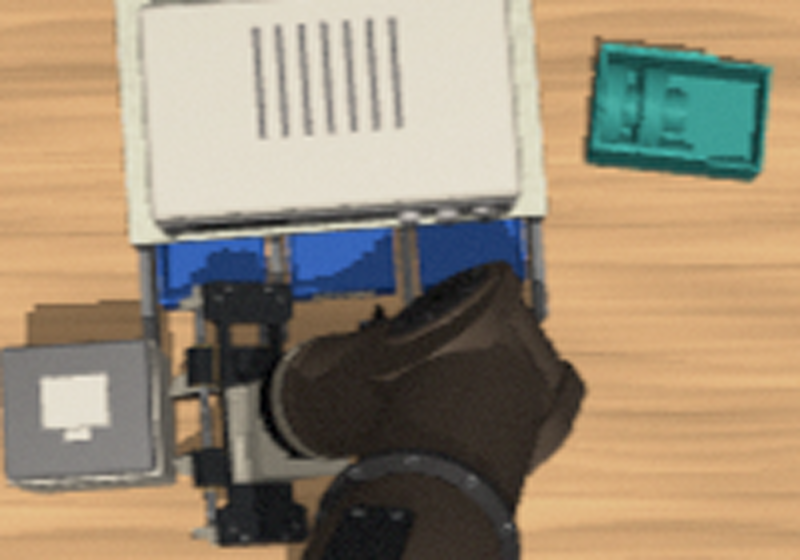

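View pics/w5.png

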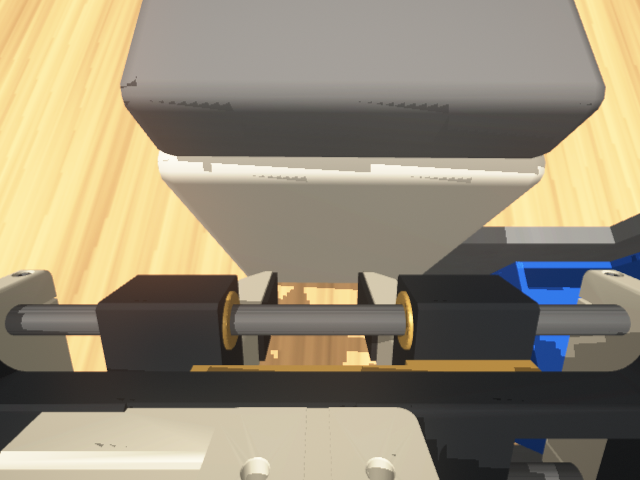

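```bash
cat >> h.py <<'E'
def lean(d,deg,zdir): 
    a=np.radians(deg);return tool(d*np.sin(a)-Z*np.cos(a),zdir)
E
python3 - <<'E'
from h import *
L=lean(yr(),35,xr());down=tool(-Z,yr())
rows(rk(-.065,.06,.12),L,3)
rows(rk(-.06,.0,.22),lean(xr(),30,yr()),12)
E
```

```text
dist [ 0.0029 -0.0927 -0.0039] 0.093 turn [ 0.   -0.01 -0.04] 0.0
[[0.001, -0.0309, -0.0013], [0.0, -0.0, -0.0]],[[0.002, -0.0618, -0.0026], [0.0, -0.0, -0.0]],[[0.0029, -0.0927, -0.0039], [0.0, -0.0, -0.0]],
dist [-0.0053 -0.2091  0.0011] 0.209 turn [ -4.13 -93.98 -50.57] 106.8
[[-0.0004, -0.0174, 0.0001], [-0.3, -7.8, -4.2]],[[-0.0009, -0.0348, 0.0002], [-0.7, -15.7, -8.4]],[[-0.0013, -0.0523, 0.0003], [-1.0, -23.5, -12.6]],[[-0.0018, -0.0697, 0.0004], [-1.4, -31.3, -16.9]],[[-0.0022, -0.0871, 0.0004], [-1.7, -39.2, -21.1]],[[-0.0027, -0.1045, 0.0005], [-2.1, -47.0, -25.3]],[[-0.0031, -0.122, 0.0006], [-2.4, -54.8, -29.5]],[[-0.0036, -0.1394, 0.0007], [-2.8, -62.7, -33.7]],[[-0.004, -0.1568, 0.0008], [-3.1, -70.5, -37.9]],[[-0.0045, -0.1742, 0.0009], [-3.4, -78.3, -42.1]],[[-0.0049, -0.1917, 0.001], [-3.8, -86.2, -46.4]],[[-0.0053, -0.2091, 0.0011], [-4.1, -94.0, -50.6]],
```

>>> arm_command --plan '[[[0,-0.04,0],[0,0,0]],[[0,-0.08,0],[0,0,0]],[[-0.001,-0.12,0],[-0.3,-7.8,-4.2]],[[-0.002,-0.16,0],[-0.7,-15.7,-8.4]],[[-0.003,-0.2,0],[-1,-23.5,-12.6]]]' --fingers 0.56

```text
clock: 7.55
position: [0.5618, -0.0083, 0.2126]
ee_rot: [-1.039, 0.982, -0.656]
force: [0.0, 0.5, -1.0]
width: 0.223
```

Run:
```python
from h import *
o=observe();print(inrack(o['position']).round(4),o['joints'].round(2),o['force'].round(1))
rows(rk(-.06,.0,.22),lean(xr(),30,yr()),10)
```

```text
[-0.0612  0.0017  0.2126] [-0.12  0.43  0.39  1.79 -0.61  1.13  1.01] [ 0.   0.5 -1. ]
dist [-0.0007 -0.0074  0.0018] 0.008 turn [ -3.13 -71.06 -38.21] 80.7
[[-0.0001, -0.0007, 0.0002], [-0.3, -7.1, -3.8]],[[-0.0001, -0.0015, 0.0004], [-0.6, -14.2, -7.6]],[[-0.0002, -0.0022, 0.0005], [-0.9, -21.3, -11.5]],[[-0.0003, -0.003, 0.0007], [-1.3, -28.4, -15.3]],[[-0.0004, -0.0037, 0.0009], [-1.6, -35.5, -19.1]],[[-0.0004, -0.0045, 0.0011], [-1.9, -42.6, -22.9]],[[-0.0005, -0.0052, 0.0013], [-2.2, -49.7, -26.7]],[[-0.0006, -0.006, 0.0014], [-2.5, -56.8, -30.6]],[[-0.0006, -0.0067, 0.0016], [-2.8, -64.0, -34.4]],[[-0.0007, -0.0074, 0.0018], [-3.1, -71.1, -38.2]],
```

>>> arm_command --plan '[[[0,-0.001,0],[-0.3,-7.1,-3.8]],[[0,-0.002,0],[-0.6,-14.2,-7.6]],[[0,-0.002,0.001],[-0.9,-21.3,-11.5]],[[0,-0.003,0.001],[-1.3,-28.4,-15.3]],[[0,-0.004,0.001],[-1.6,-35.5,-19.1]]]'

```text
clock: 8.05
position: [0.5626, -0.0079, 0.2152]
ee_rot: [-1.337, 0.28, -0.535]
force: [-0.5, 0.1, -1.0]
width: 0.223
```

Run:
```python
from h import *
o=observe();print(inrack(o['position']).round(4),o['joints'].round(2),o['force'].round(1))
rows(rk(-.06,.0,.22),lean(xr(),30,yr()),5)
```

```text
[-0.0604  0.002   0.2152] [-0.26  0.27  0.32  1.96 -0.35  0.74  1.32] [-0.5  0.1 -1. ]
dist [ 0.0019 -0.0048 -0.0003] 0.005 turn [ -1.57 -35.5  -19.15] 40.4
[[0.0004, -0.001, -0.0001], [-0.3, -7.1, -3.8]],[[0.0008, -0.0019, -0.0001], [-0.6, -14.2, -7.7]],[[0.0012, -0.0029, -0.0002], [-0.9, -21.3, -11.5]],[[0.0016, -0.0038, -0.0003], [-1.3, -28.4, -15.3]],[[0.0019, -0.0048, -0.0003], [-1.6, -35.5, -19.1]],
```

>>> arm_command --plan '[[[0,-0.001,0],[-0.3,-7.1,-3.8]],[[0.001,-0.002,0],[-0.6,-14.2,-7.6]],[[0.001,-0.003,0],[-0.9,-21.3,-11.5]],[[0.002,-0.004,0],[-1.3,-28.4,-15.3]],[[0.002,-0.005,0],[-1.6,-35.5,-19.1]]]'

```text
clock: 8.55
position: [0.5631, -0.0096, 0.2202]
ee_rot: [-1.517, -0.452, -0.366]
force: [0.1, 0.5, -0.3]
width: 0.22
```

Run:
```python
from h import *
o=observe();print(inrack(o['position']).round(4),o['joints'].round(2),o['force'].round(1))
L=lean(xr(),30,yr())
a=rk(.047,0,.049)-.1*L.as_matrix()[:,1];print(inrack(a))
rows(a,L,5)
p=get_image('top');save(p,'t2')
a=cv2.imread('pics/t2.png');cv2.imwrite('pics/t2c.png',cv2.resize(a[140:280,230:430],None,fx=4,fy=4,interpolation=cv2.INTER_CUBIC))
for r in place_of(p,'bin_lip'): print(np.round(r['point'],1),round(r['confidence'],2),inrack(unproj(p,r['point'],.048)).round(4))
p=get_image('scene');save(p,'s2')
```

```text
[-6.000e-02  2.000e-04  2.202e-01] [-0.31  0.14  0.25  2.22 -0.1   0.26  1.64] [ 0.1  0.5 -0.3]
[-3.00000000e-03  2.90024081e-18  1.35602540e-01]
dist [ 0.0071  0.1018 -0.0002] 0.102 turn [ 0.03  0.01 -0.05] 0.1
[[0.0014, 0.0204, -0.0], [0.0, 0.0, -0.0]],[[0.0029, 0.0407, -0.0001], [0.0, 0.0, -0.0]],[[0.0043, 0.0611, -0.0001], [0.0, 0.0, -0.0]],[[0.0057, 0.0814, -0.0001], [0.0, 0.0, -0.0]],[[0.0071, 0.1018, -0.0002], [0.0, 0.0, -0.1]],
[315.5 211.5] 0.96 [ 0.035  -0.0011  0.048 ]
[421.4 169.4] 0.87 [ 0.1403 -0.3286  0.048 ]
[467.7 241.1] 0.17 [-0.0856 -0.4476  0.048 ]
```

View pics/t2c.png

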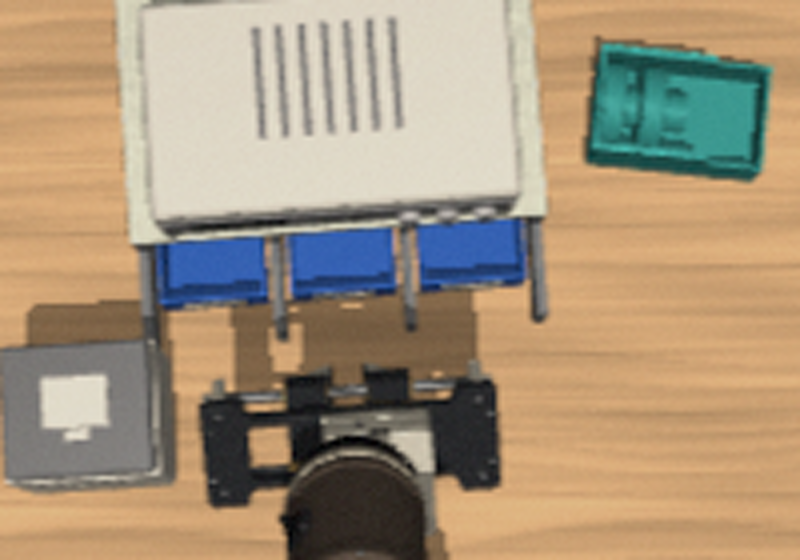

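View pics/s2.png

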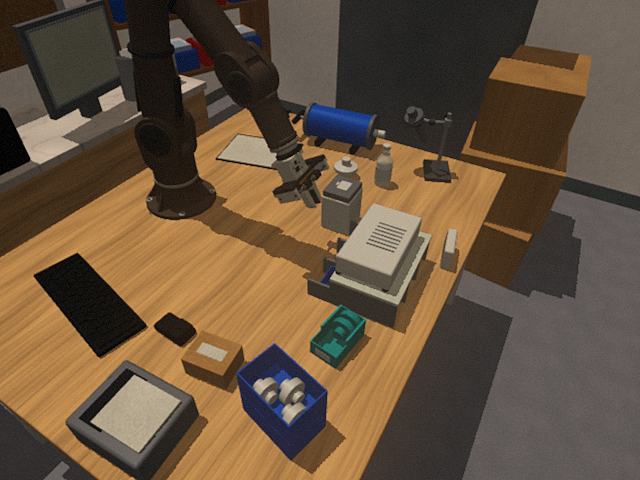

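Run:
```python
from h import *
p=get_image('top')
for u,v in [(300.5,224),(332.4,221),(365,219.3),(267.5,226)]: print(inrack(unproj(p,(u,v),.06)).round(4))
```

```text
[-0.001   0.0459  0.06  ]
[ 0.0014 -0.0493  0.06  ]
[-0.0003 -0.1464  0.06  ]
[-1.000e-04  1.442e-01  6.000e-02]
```

>>> arm_command --plan '[[[0.001,0.02,0],[0,0,0]],[[0.003,0.041,0],[0,0,0]],[[0.004,0.061,0],[0,0,0]],[[0.006,0.081,0],[0,0,0]],[[0.007,0.102,0],[0,0,0]]]'

```text
clock: 9.25
position: [0.6127, -0.0069, 0.1451]
ee_rot: [-1.513, -0.435, -0.364]
force: [0.2, -0.1, 0.4]
width: 0.224
```

Run:
```python
from h import *
o=observe();print(inrack(o['position']).round(4),o['joints'].round(2),o['force'].round(1))
L=lean(xr(),30,yr())
rows(rk(.048,0,.049),L,5)
p=get_image('scene');save(p,'s3')
a=cv2.imread('pics/s3.png');cv2.imwrite('pics/s3c.png',cv2.resize(a[130:330,220:460],None,fx=3,fy=3,interpolation=cv2.INTER_CUBIC))
```

```text
[-0.0103  0.0002  0.1451] [-0.23  0.35  0.18  2.18 -0.51  0.12  2.04] [ 0.2 -0.1  0.4]
dist [ 0.0038  0.1124 -0.0006] 0.112 turn [-0.19 -0.58 -0.71] 0.9
[[0.0008, 0.0225, -0.0001], [-0.0, -0.1, -0.1]],[[0.0015, 0.0449, -0.0002], [-0.1, -0.2, -0.3]],[[0.0023, 0.0674, -0.0003], [-0.1, -0.3, -0.4]],[[0.003, 0.0899, -0.0004], [-0.2, -0.5, -0.6]],[[0.0038, 0.1124, -0.0006], [-0.2, -0.6, -0.7]],
```

View pics/s3c.png

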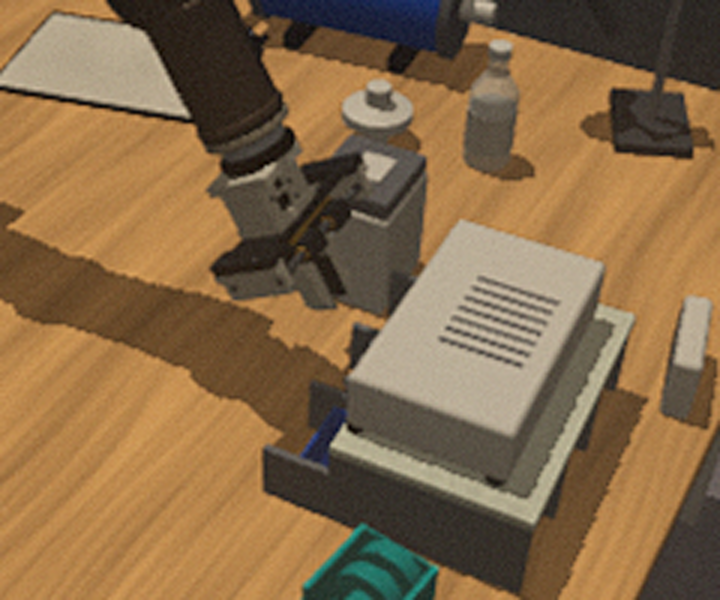

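Run:
```python
from h import *
L=lean(xr(),26,yr())
F=rk(.046,-.001,.050)
a=F-.09*L.as_matrix()[:,1];print(inrack(a))
rows(a,L,5)
```

```text
[ 0.0065466  -0.001       0.13089146]
dist [ 0.0081  0.0203 -0.002 ] 0.022 turn [-0.31 -0.6   3.26] 3.3
[[0.0016, 0.0041, -0.0004], [-0.1, -0.1, 0.7]],[[0.0032, 0.0081, -0.0008], [-0.1, -0.2, 1.3]],[[0.0049, 0.0122, -0.0012], [-0.2, -0.4, 2.0]],[[0.0065, 0.0162, -0.0016], [-0.3, -0.5, 2.6]],[[0.0081, 0.0203, -0.002], [-0.3, -0.6, 3.3]],
```

>>> arm_command --plan '[[[0.002,0.004,0],[0,0,1.1]],[[0.004,0.01,-0.001],[-0.1,-0.3,2.2]],[[0.008,0.02,-0.002],[-0.3,-0.6,3.3]],[[0.008,0.02,-0.002],[-0.3,-0.6,3.3]]]'

```text
clock: 9.7
position: [0.6299, -0.0073, 0.1328]
ee_rot: [-1.531, -0.403, -0.311]
force: [-0.3, 0.0, 0.5]
width: 0.219
```

Run:
```python
from h import *
o=observe();print(inrack(o['position']).round(4),o['joints'].round(2),o['force'].round(1))
L=lean(xr(),26,yr())
F=rk(.046,-.001,.050)
rows(F-.05*L.as_matrix()[:,1],L,4)
```

```text
[ 0.0069 -0.0012  0.1328] [-0.28  0.4   0.26  2.11 -0.48  0.2   2.01] [-0.3  0.   0.5]
dist [-0.0012  0.0416  0.0003] 0.042 turn [0.14 0.26 0.11] 0.3
[[-0.0003, 0.0104, 0.0001], [0.0, 0.1, 0.0]],[[-0.0006, 0.0208, 0.0002], [0.1, 0.1, 0.1]],[[-0.0009, 0.0312, 0.0002], [0.1, 0.2, 0.1]],[[-0.0012, 0.0416, 0.0003], [0.1, 0.3, 0.1]],
```

>>> arm_command --plan '[[[0,0.01,0],[0,0,0]],[[0,0.02,0],[0,0.1,0]],[[-0.001,0.03,0],[0,0.2,0]],[[-0.001,0.041,0],[0,0.2,0]]]'

```text
clock: 10.1
position: [0.6451, -0.0069, 0.0946]
ee_rot: [-1.53, -0.399, -0.313]
force: [0.4, -0.2, -0.4]
width: 0.22
```

Run:
```python
from h import *
o=observe();print(inrack(o['position']).round(4),o['joints'].round(2),o['force'].round(1))
L=lean(xr(),26,yr())
F=rk(.046,-.001,.050)
rows(F-.025*L.as_matrix()[:,1],L,4)
p=get_image('scene');save(p,'s4')
a=cv2.imread('pics/s4.png');A=cv2.resize(a[170:320,270:430],None,fx=3.7,fy=3.7,interpolation=cv2.INTER_CUBIC)
cv2.imwrite('pics/s4c.png',A)
p=get_image('top');save(p,'t4')
a=cv2.imread('pics/t4.png');cv2.imwrite('pics/t4c.png',cv2.resize(a[160:280,240:400],None,fx=4.5,fy=4.5,interpolation=cv2.INTER_CUBIC))
```

```text
[ 0.022  -0.0016  0.0946] [-0.2   0.48  0.16  2.1  -0.54  0.13  2.07] [ 0.4 -0.2 -0.4]
dist [0.002  0.0256 0.0006] 0.026 turn [0.11 0.01 0.07] 0.1
[[0.0005, 0.0064, 0.0002], [0.0, 0.0, 0.0]],[[0.001, 0.0128, 0.0003], [0.1, 0.0, 0.0]],[[0.0015, 0.0192, 0.0005], [0.1, 0.0, 0.1]],[[0.002, 0.0256, 0.0006], [0.1, 0.0, 0.1]],
```

View pics/s4c.png

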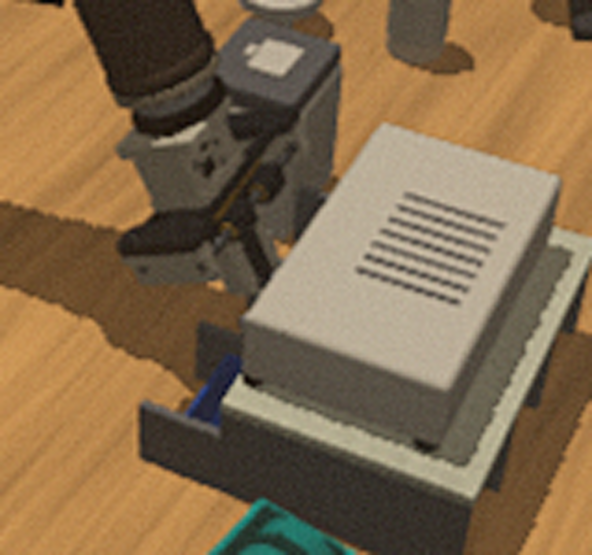

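View pics/t4c.png

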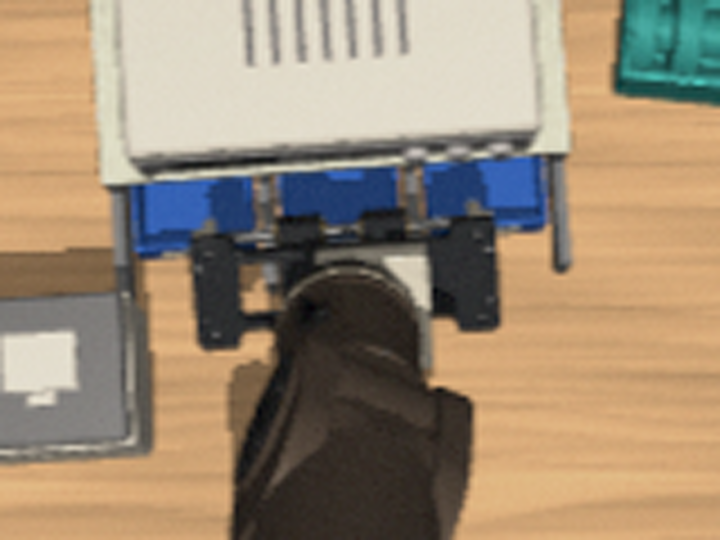

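Run:
```python
from h import *
o=observe()
L=lean(xr(),22,yr())
F=rk(.0445,-.001,.0535)
rows(F-.022*L.as_matrix()[:,1],L,4)
```

```text
dist [0.0043 0.0243 0.0007] 0.025 turn [0.12 0.01 3.98] 4.0
[[0.0011, 0.0061, 0.0002], [0.0, 0.0, 1.0]],[[0.0021, 0.0121, 0.0003], [0.1, 0.0, 2.0]],[[0.0032, 0.0182, 0.0005], [0.1, 0.0, 3.0]],[[0.0043, 0.0243, 0.0007], [0.1, 0.0, 4.0]],
```

>>> arm_command --plan '[[[0.001,0.006,0],[0,0,1]],[[0.002,0.012,0],[0,0,2]],[[0.003,0.018,0],[0,0,3]],[[0.004,0.024,0],[0,0,4]]]'

```text
clock: 10.6
position: [0.66, -0.0057, 0.0758]
ee_rot: [-1.541, -0.345, -0.258]
force: [0.6, -1.6, 0.3]
width: 0.221
```

Run:
```python
from h import *
o=observe();print(inrack(o['position']).round(4),o['joints'].round(2),o['force'].round(1))
L=lean(xr(),22,yr())
F=rk(.0445,-.001,.0535)
rows(F,L,4)
```

```text
[ 0.037  -0.0013  0.0758] [-0.25  0.54  0.24  2.02 -0.52  0.23  2.04] [ 0.6 -1.6  0.3]
dist [-0.0014  0.0235  0.0003] 0.024 turn [0.12 0.06 0.06] 0.1
[[-0.0004, 0.0059, 0.0001], [0.0, 0.0, 0.0]],[[-0.0007, 0.0118, 0.0002], [0.1, 0.0, 0.0]],[[-0.0011, 0.0176, 0.0002], [0.1, 0.0, 0.0]],[[-0.0014, 0.0235, 0.0003], [0.1, 0.1, 0.1]],
```

>>> arm_command --plan '[[[0,0.006,0],[0,0,0]],[[-0.001,0.012,0],[0,0,0]],[[-0.001,0.018,0],[0,0,0]],[[-0.001,0.023,0],[0,0,0]],[[-0.001,0.023,0],[0,0,0]]]'

```text
clock: 11.1
position: [0.6673, -0.0057, 0.0537]
ee_rot: [-1.54, -0.346, -0.259]
force: [1.1, 0.1, 0.4]
width: 0.22
```

Run:
```python
from h import *
o=observe();print(inrack(o['position']).round(4),o['joints'].round(2),o['force'].round(1))
L=lean(xr(),22,yr())
rows(inrack(o['position'])*0+o['position']-.02*xr(),L,4)
p=get_image('scene');save(p,'s5')
a=cv2.imread('pics/s5.png');A=cv2.resize(a[190:310,290:420],None,fx=4.5,fy=4.5,interpolation=cv2.INTER_CUBIC)
cv2.imwrite('pics/s5c.png',A)
```

```text
[ 0.0443 -0.0017  0.0537] [-0.22  0.59  0.19  2.01 -0.53  0.19  2.06] [1.1 0.1 0.4]
dist [-0.0185 -0.0075 -0.    ] 0.02 turn [0.12 0.02 0.11] 0.2
[[-0.0046, -0.0019, -0.0], [0.0, 0.0, 0.0]],[[-0.0093, -0.0038, -0.0], [0.1, 0.0, 0.1]],[[-0.0139, -0.0056, -0.0], [0.1, 0.0, 0.1]],[[-0.0185, -0.0075, -0.0], [0.1, 0.0, 0.1]],
```

View pics/s5c.png

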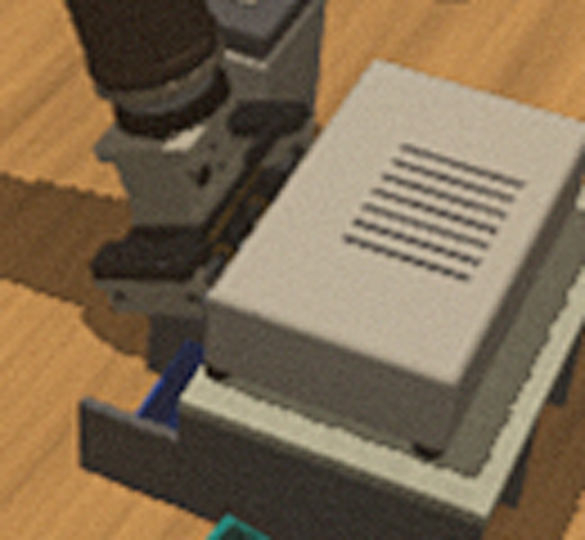

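>>> arm_command --plan '[[[-0.004,-0.0015,0],[0,0,0]],[[-0.008,-0.003,0],[0,0,0]],[[-0.012,-0.005,0],[0,0,0]],[[-0.018,-0.0075,0],[0,0,0]],[[-0.025,-0.01,0],[0,0,0]]]'

```text
clock: 11.65
position: [0.64, -0.0071, 0.0545]
ee_rot: [-1.54, -0.347, -0.26]
force: [2.7, 0.7, 2.1]
width: 0.225
```

Run:
```python
from h import *
o=observe();print(inrack(o['position']).round(4),o['joints'].round(2),o['force'].round(1))
p=get_image('top');save(p,'t6')
a=cv2.imread('pics/t6.png');cv2.imwrite('pics/t6c.png',cv2.resize(a[160:280,240:400],None,fx=4.5,fy=4.5,interpolation=cv2.INTER_CUBIC))
```

```text
[ 0.0169 -0.0015  0.0545] [-0.2   0.55  0.17  2.08 -0.55  0.15  2.08] [2.7 0.7 2.1]
```

View pics/t6c.png

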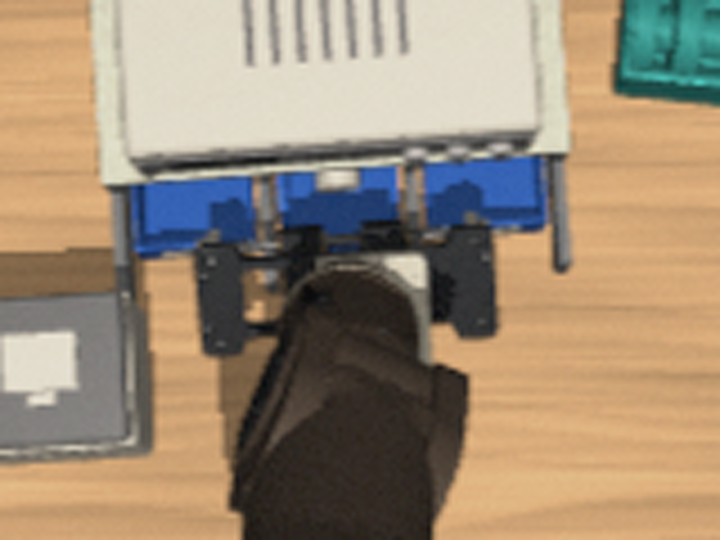

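>>> arm_command --plan '[[[-0.009,-0.004,0],[0,0,1.5]],[[-0.018,-0.007,0],[0,0,3]],[[-0.027,-0.011,0],[0,0,5]],[[-0.037,-0.015,0],[0,0,7]],[[-0.046,-0.019,0],[0,0,8]]]'

```text
clock: 12.2
position: [0.59, -0.0097, 0.0544]
ee_rot: [-1.557, -0.236, -0.148]
force: [1.2, 0.5, -0.0]
width: 0.218
```

Run:
```python
from h import *
o=observe();print(inrack(o['position']).round(4),o['joints'].round(2),o['force'].round(1))
rows(rk(-.10,-.001,.053),lean(xr(),12,yr()),5)
```

```text
[-0.0331 -0.0014  0.0544] [-0.31  0.54  0.31  2.08 -0.49  0.33  2.02] [ 1.2  0.5 -0. ]
dist [-0.0652 -0.0149  0.0004] 0.067 turn [0.13 0.03 2.05] 2.1
[[-0.013, -0.003, 0.0001], [0.0, 0.0, 0.4]],[[-0.0261, -0.0059, 0.0002], [0.1, 0.0, 0.8]],[[-0.0391, -0.0089, 0.0002], [0.1, 0.0, 1.2]],[[-0.0522, -0.0119, 0.0003], [0.1, 0.0, 1.6]],[[-0.0652, -0.0149, 0.0004], [0.1, 0.0, 2.1]],
```

>>> arm_command --plan '[[[-0.011,-0.002,0],[0,0,0.5]],[[-0.022,-0.005,0],[0,0,1]],[[-0.034,-0.008,0],[0,0,1.5]],[[-0.046,-0.01,0],[0,0,2]],[[-0.058,-0.013,0],[0,0,2]]]'

```text
clock: 12.7
position: [0.5308, -0.0133, 0.0531]
ee_rot: [-1.56, -0.21, -0.123]
force: [4.6, 0.3, 3.9]
width: 0.219
```

Run:
```python
from h import *
o=observe();print(inrack(o['position']).round(4),o['joints'].round(2),o['force'].round(1))
rows(rk(-.15,-.001,.053),lean(xr(),12,yr()),5)
p=get_image('top');save(p,'t7')
a=cv2.imread('pics/t7.png');cv2.imwrite('pics/t7c.png',cv2.resize(a[160:280,240:400],None,fx=4.5,fy=4.5,interpolation=cv2.INTER_CUBIC))
```

```text
[-0.0925 -0.0016  0.0531] [-0.32  0.48  0.31  2.2  -0.49  0.3   2.03] [4.6 0.3 3.9]
dist [-0.0563 -0.012   0.0006] 0.058 turn [0.13 0.01 0.16] 0.2
[[-0.0113, -0.0024, 0.0001], [0.0, 0.0, 0.0]],[[-0.0225, -0.0048, 0.0002], [0.1, 0.0, 0.1]],[[-0.0338, -0.0072, 0.0003], [0.1, 0.0, 0.1]],[[-0.045, -0.0096, 0.0004], [0.1, 0.0, 0.1]],[[-0.0563, -0.012, 0.0006], [0.1, 0.0, 0.2]],
```

View pics/t7c.png

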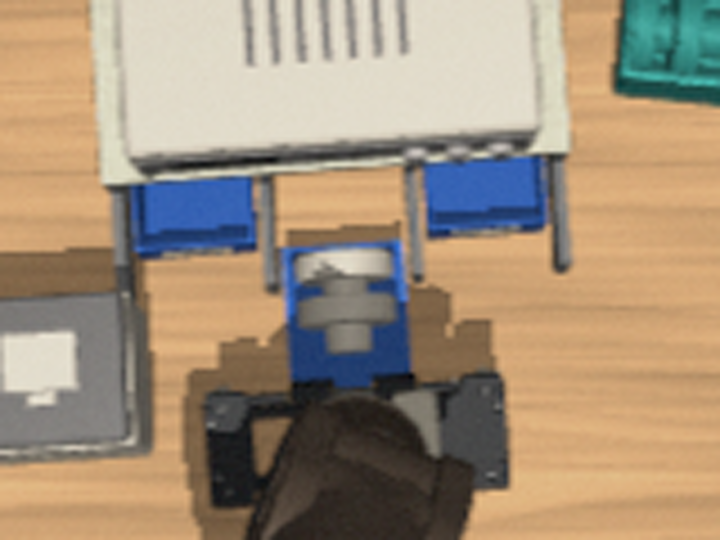

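The bin is nearly out, its rear still about 20 mm inside the divider line (dividers end at crop row ~290 and ~280). I'll keep drawing it out.

>>> arm_command --plan '[[[-0.011,-0.002,0],[0,0,0]],[[-0.022,-0.005,0],[0,0,0]],[[-0.034,-0.007,0],[0,0,0]],[[-0.046,-0.01,0],[0,0,0]],[[-0.058,-0.013,0],[0,0,0]]]'

```text
clock: 13.25
position: [0.4701, -0.0165, 0.0531]
ee_rot: [-1.56, -0.209, -0.121]
force: [2.0, -0.5, -0.2]
width: 0.221
```

Run:
```python
from h import *
o=observe();print(inrack(o['position']).round(4),o['joints'].round(2),o['force'].round(1))
p=get_image('top');save(p,'t8')
a=cv2.imread('pics/t8.png');cv2.imwrite('pics/t8c.png',cv2.resize(a[160:280,240:400],None,fx=4.5,fy=4.5,interpolation=cv2.INTER_CUBIC))
```

```text
[-0.1533 -0.0014  0.0531] [-0.3   0.41  0.27  2.33 -0.5   0.22  2.05] [ 2.  -0.5 -0.2]
```

View pics/t8c.png

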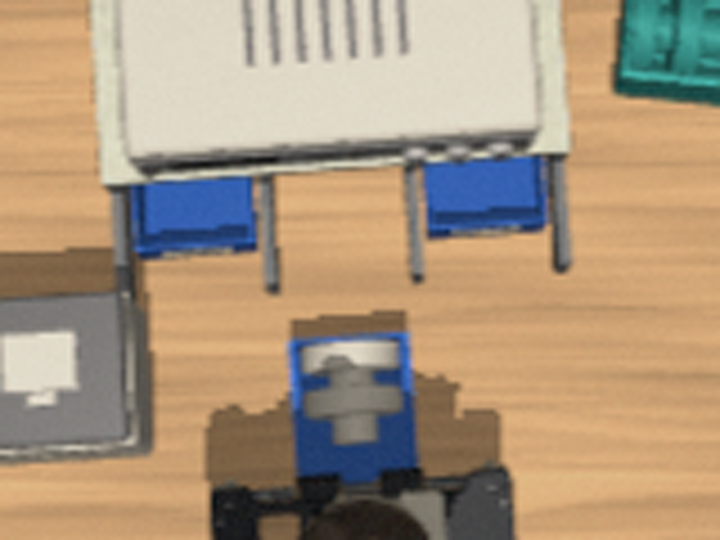

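>>> arm_command --plan '[[[0,0,0],[0,0,0]],[[0,0,0],[0,0,0]],[[0,0,-0.005],[0,0,0]],[[0,0,-0.013],[0,0,0]],[[0,0,-0.023],[0,0,0]]]' --fingers 0.29

```text
clock: 13.8
position: [0.4735, -0.0398, 0.0534]
ee_rot: [-1.56, -0.211, -0.122]
force: [-0.1, 1.6, -0.3]
width: 0.354
```

>>> arm_command --plan '[[[0,0,-0.012],[0,0,0]],[[0,0,-0.024],[0,0,0]],[[0,0,-0.036],[0,0,0]],[[0,0,-0.05],[0,0,0]],[[0,0,-0.064],[0,0,0]]]'

```text
clock: 14.3
position: [0.4768, -0.1044, 0.0535]
ee_rot: [-1.56, -0.21, -0.122]
force: [0.5, 1.1, 0.2]
width: 0.356
```

Run:
```python
from h import *
o=observe();print(inrack(o['position']).round(4),o['joints'].round(2),o['force'].round(1),o['width'])
p=get_image('top');save(p,'t9')
a=cv2.imread('pics/t9.png');cv2.imwrite('pics/t9c.png',cv2.resize(a[160:300,240:420],None,fx=4.2,fy=4.2,interpolation=cv2.INTER_CUBIC))
rows(rk(-.155,-.25,.053),lean(xr(),12,yr()),10)
```

```text
[-0.1515 -0.0896  0.0535] [-0.02  0.43  0.19  2.28 -0.49  0.26  2.24] [0.5 1.1 0.2] 0.3558552698730211
dist [-0.0034  0.0007 -0.1577] 0.158 turn [ 0.25 -0.13  0.16] 0.3
[[-0.0003, 0.0001, -0.0158], [0.0, -0.0, 0.0]],[[-0.0007, 0.0001, -0.0315], [0.1, -0.0, 0.0]],[[-0.001, 0.0002, -0.0473], [0.1, -0.0, 0.0]],[[-0.0014, 0.0003, -0.0631], [0.1, -0.1, 0.1]],[[-0.0017, 0.0003, -0.0789], [0.1, -0.1, 0.1]],[[-0.002, 0.0004, -0.0946], [0.2, -0.1, 0.1]],[[-0.0024, 0.0005, -0.1104], [0.2, -0.1, 0.1]],[[-0.0027, 0.0005, -0.1262], [0.2, -0.1, 0.1]],[[-0.003, 0.0006, -0.142], [0.2, -0.1, 0.1]],[[-0.0034, 0.0007, -0.1577], [0.3, -0.1, 0.2]],
```

View pics/t9c.png

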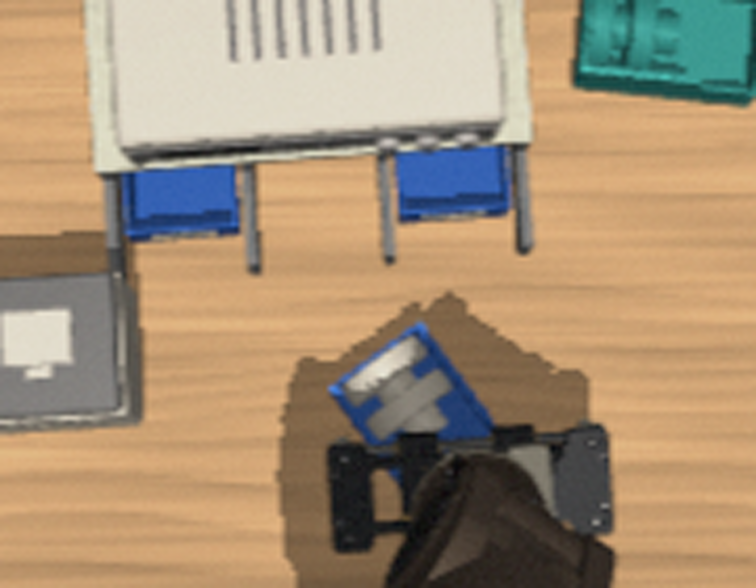

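>>> arm_command --plan '[[[-0.001,0,-0.016],[0,0,0]],[[-0.002,0,-0.032],[0,0,0]],[[-0.002,0,-0.049],[0,0,0]],[[-0.003,0,-0.066],[0,0,0]],[[-0.004,0,-0.083],[0,0,0]]]'

```text
clock: 14.85
position: [0.4774, -0.1869, 0.0528]
ee_rot: [-1.56, -0.21, -0.122]
force: [0.6, 2.2, 1.2]
width: 0.351
```

>>> arm_command --plan '[[[0,0,-0.017],[0,0,0]],[[0,0,-0.034],[0,0,0]],[[0,0,-0.051],[0,0,0]],[[0,0,-0.068],[0,0,0]],[[0,0,-0.085],[0,0,0]]]'

```text
clock: 15.35
position: [0.4819, -0.2718, 0.0528]
ee_rot: [-1.559, -0.209, -0.122]
force: [1.2, 1.7, -0.3]
width: 0.353
```

Run:
```python
from h import *
o=observe();print(inrack(o['position']).round(4),o['joints'].round(2),o['force'].round(1),o['width'])
p=get_image('top');save(p,'t10')
a=cv2.imread('pics/t10.png');cv2.imwrite('pics/t10c.png',cv2.resize(a[160:320,240:500],None,fx=3,fy=3,interpolation=cv2.INTER_CUBIC))
for t,z in (('bin_lip',.048),('bin_rear',.032)):
  for r in place_of(p,t): print(t,np.round(r['point'],1),round(r['confidence'],2),inrack(unproj(p,r['point'],z)).round(4))
```

```text
[-0.1558 -0.2569  0.0528] [ 0.39  0.51  0.12  2.1  -0.45  0.39  2.53] [ 1.2  1.7 -0.3] 0.3527549219251295
bin_lip [422.4 170.6] 0.75 [ 0.1365 -0.3312  0.048 ]
bin_rear [380.4 254.1] 0.91 [-0.1053 -0.1867  0.032 ]
bin_rear [381.1 166.6] 0.6 [ 0.1608 -0.2098  0.032 ]
bin_rear [469.8 241.8] 0.57 [-0.0871 -0.4578  0.032 ]
```

View pics/t10c.png

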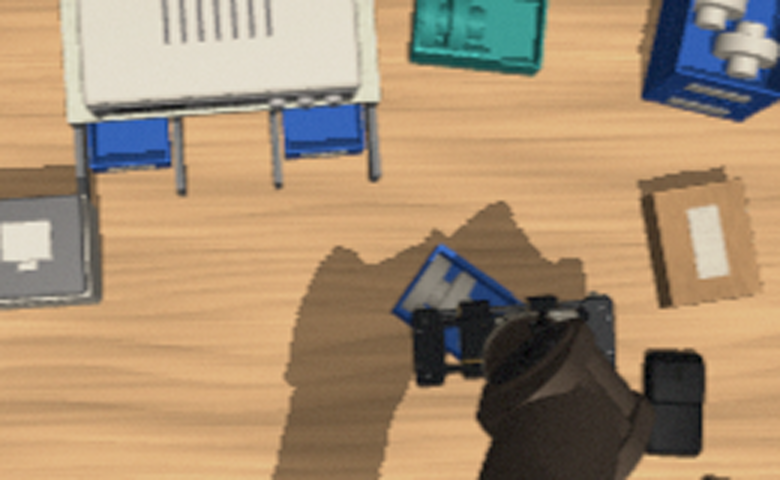

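>>> arm_command --plan '[[[0,0,0.003],[0,0,0]],[[0,0,0.005],[0,0,0]],[[0.001,-0.01,0.005],[0,0,0]],[[0.002,-0.03,0.005],[0,0,0]],[[0.002,-0.06,0.005],[0,0,0]]]' --fingers 0.7

```text
clock: 16.0
position: [0.4707, -0.2656, 0.1124]
ee_rot: [-1.559, -0.209, -0.12]
force: [0.1, 0.7, 0.2]
width: 0.149
```

Run:
```python
from h import *
o=observe();print(inrack(o['position']).round(4),o['joints'].round(2),o['force'].round(1),o['width'])
rows(rk(-.14,-.2,.25),lean(xr(),12,yr()),5)
p=get_image('scene');save(p,'s11')
```

```text
[-0.1666 -0.2502  0.1124] [ 0.33  0.39  0.2   2.09 -0.39  0.52  2.46] [0.1 0.7 0.2] 0.14882175299215128
dist [ 0.0547 -0.1291  0.05  ] 0.149 turn [0.03 0.06 0.  ] 0.1
[[0.0109, -0.0258, 0.01], [0.0, 0.0, 0.0]],[[0.0219, -0.0517, 0.02], [0.0, 0.0, 0.0]],[[0.0328, -0.0775, 0.03], [0.0, 0.0, 0.0]],[[0.0437, -0.1033, 0.04], [0.0, 0.1, 0.0]],[[0.0547, -0.1291, 0.05], [0.0, 0.1, 0.0]],
```

View pics/s11.png

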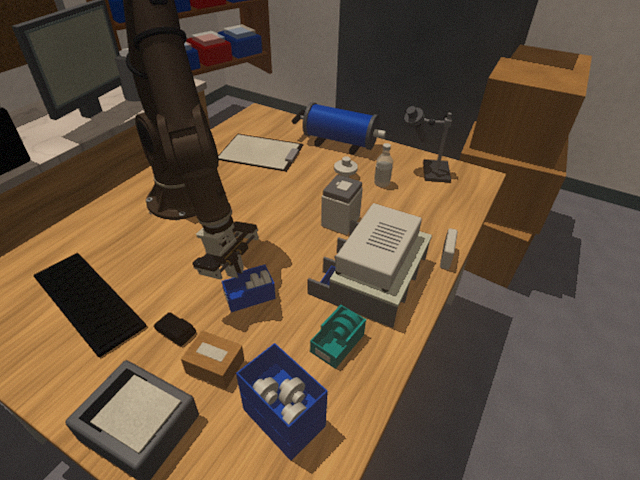

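Run:
```python
from h import *
rows(rk(-.15,-.02,.30),lean(-yr(),0,xr()),12)
p=get_image('top');save(p,'t12')
a=cv2.imread('pics/t12.png');cv2.imwrite('pics/t12c.png',cv2.resize(a[180:280,220:350],None,fx=6,fy=6,interpolation=cv2.INTER_CUBIC))
```

```text
dist [ 0.0544 -0.1761  0.2312] 0.296 turn [-9.49 89.62  9.82] 90.7
[[0.0045, -0.0147, 0.0193], [-0.8, 7.5, 0.8]],[[0.0091, -0.0294, 0.0385], [-1.6, 14.9, 1.6]],[[0.0136, -0.044, 0.0578], [-2.4, 22.4, 2.5]],[[0.0181, -0.0587, 0.0771], [-3.2, 29.9, 3.3]],[[0.0227, -0.0734, 0.0963], [-4.0, 37.3, 4.1]],[[0.0272, -0.0881, 0.1156], [-4.7, 44.8, 4.9]],[[0.0318, -0.1027, 0.1349], [-5.5, 52.3, 5.7]],[[0.0363, -0.1174, 0.1541], [-6.3, 59.7, 6.5]],[[0.0408, -0.1321, 0.1734], [-7.1, 67.2, 7.4]],[[0.0454, -0.1468, 0.1926], [-7.9, 74.7, 8.2]],[[0.0499, -0.1615, 0.2119], [-8.7, 82.1, 9.0]],[[0.0544, -0.1761, 0.2312], [-9.5, 89.6, 9.8]],
```

View pics/t12c.png

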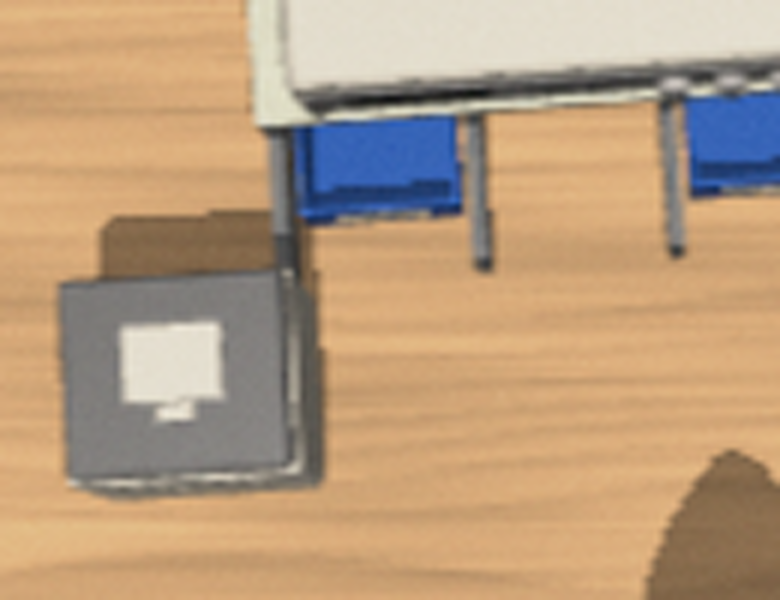

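Run:
```python
from h import *
p=get_image('top')
c=lambda u,v:(220+(u+.5)/6-.5,180+(v+.5)/6-.5)
Q=[inrack(unproj(p,c(*q),.15)) for q in [(61,284),(283,269),(292,465),(70,478)]]
print(np.round(Q,4),np.mean(Q,0).round(4), np.round([Q[0]-Q[1],Q[3]-Q[2]],4))
```

```text
[[-0.0058  0.2423  0.15  ]
 [-0.006   0.1379  0.15  ]
 [-0.0983  0.1392  0.15  ]
 [-0.0971  0.2431  0.15  ]] [-0.0518  0.1906  0.15  ] [[0.0002 0.1045 0.    ]
 [0.0011 0.1039 0.    ]]
```

>>> arm_command --plan '[[[0.005,-0.03,0.015],[-0.8,7.5,0.8]],[[0.01,-0.06,0.035],[-1.6,15,1.6]],[[0.015,-0.09,0.058],[-2.4,22.4,2.5]],[[0.02,-0.12,0.08],[-3.2,30,3.3]],[[0.025,-0.15,0.1],[-4,37.3,4.1]]]' --fingers 0.1

```text
clock: 16.65
position: [0.4592, -0.1701, 0.2566]
ee_rot: [-1.522, 0.327, -0.54]
force: [0.4, -0.1, -0.3]
width: 0.447
```

Run:
```python
from h import *
o=observe();print(inrack(o['position']).round(4),o['joints'].round(2),o['force'].round(1),o['width'])
rows(rk(-.10,.16,.30),lean(-yr(),0,xr()),7)
```

```text
[-0.1727 -0.1541  0.2566] [-0.21  0.12  0.51  2.02 -0.08  0.88  1.36] [ 0.4 -0.1 -0.3] 0.4470737097005447
dist [-0.1146 -0.0469  0.3009] 0.325 turn [-5.61 54.94  5.74] 55.5
[[-0.0164, -0.0067, 0.043], [-0.8, 7.8, 0.8]],[[-0.0328, -0.0134, 0.086], [-1.6, 15.7, 1.6]],[[-0.0491, -0.0201, 0.1289], [-2.4, 23.5, 2.5]],[[-0.0655, -0.0268, 0.1719], [-3.2, 31.4, 3.3]],[[-0.0819, -0.0335, 0.2149], [-4.0, 39.2, 4.1]],[[-0.0983, -0.0402, 0.2579], [-4.8, 47.1, 4.9]],[[-0.1146, -0.0469, 0.3009], [-5.6, 54.9, 5.7]],
```

>>> arm_command --plan '[[[-0.016,-0.007,0.043],[-0.8,7.8,0.8]],[[-0.033,-0.013,0.086],[-1.6,15.7,1.6]],[[-0.049,-0.02,0.129],[-2.4,23.5,2.5]],[[-0.066,-0.027,0.172],[-3.2,31.4,3.3]],[[-0.082,-0.034,0.215],[-4,39.2,4.1]]]'

```text
clock: 17.15
position: [0.4941, 0.0361, 0.2845]
ee_rot: [-1.367, 0.876, -0.957]
force: [0.6, -0.4, 0.3]
width: 0.448
```

Run:
```python
from h import *
o=observe();print(inrack(o['position']).round(4),o['joints'].round(2),o['force'].round(1),o['width'])
rows(rk(-.052,.30,.25),lean(-yr(),15,xr()),5)
```

```text
[-0.1263  0.0498  0.2845] [-0.57  0.17  0.43  1.88 -0.04  1.07  0.26] [ 0.6 -0.4  0.3] 0.44787281481912083
dist [-0.2133  0.0303  0.1515] 0.263 turn [ -4.49  18.78 -12.86] 23.2
[[-0.0427, 0.0061, 0.0303], [-0.9, 3.8, -2.6]],[[-0.0853, 0.0121, 0.0606], [-1.8, 7.5, -5.1]],[[-0.128, 0.0182, 0.0909], [-2.7, 11.3, -7.7]],[[-0.1706, 0.0243, 0.1212], [-3.6, 15.0, -10.3]],[[-0.2133, 0.0303, 0.1515], [-4.5, 18.8, -12.9]],
```

>>> arm_command --plan '[[[-0.04,0.006,0.028],[-0.9,3.8,-2.6]],[[-0.08,0.011,0.057],[-1.8,7.5,-5.1]],[[-0.12,0.017,0.085],[-2.7,11.3,-7.7]],[[-0.16,0.023,0.114],[-3.6,15,-10.3]],[[-0.2,0.028,0.142],[-4.5,18.8,-12.9]]]'

```text
clock: 17.65
position: [0.5493, 0.2753, 0.2518]
ee_rot: [-1.421, 1.021, -1.36]
force: [0.4, -0.5, 0.7]
width: 0.452
```

Run:
```python
from h import *
o=observe();print(inrack(o['position']).round(4),o['joints'].round(2),o['force'].round(1),o['width'])
rows(rk(-.052,.297,.12),lean(-yr(),30,xr()),5)
```

```text
[-0.0579  0.2855  0.2518] [-0.94  0.51  0.41  1.53  0.04  1.27 -0.52] [ 0.4 -0.5  0.7] 0.45189956873532183
dist [-0.0456  0.1242  0.0057] 0.132 turn [ -0.14   0.16 -14.82] 14.8
[[-0.0091, 0.0248, 0.0011], [-0.0, 0.0, -3.0]],[[-0.0182, 0.0497, 0.0023], [-0.1, 0.1, -5.9]],[[-0.0274, 0.0745, 0.0034], [-0.1, 0.1, -8.9]],[[-0.0365, 0.0994, 0.0046], [-0.1, 0.1, -11.9]],[[-0.0456, 0.1242, 0.0057], [-0.1, 0.2, -14.8]],
```

>>> arm_command --plan '[[[-0.009,0.025,0.001],[0,0,-3]],[[-0.018,0.05,0.002],[0,0,-6]],[[-0.027,0.075,0.003],[0,0,-9]],[[-0.036,0.1,0.005],[0,0,-12]],[[-0.046,0.124,0.006],[0,0,-15]]]'

```text
clock: 18.15
position: [0.5547, 0.2855, 0.1192]
ee_rot: [-1.599, 0.855, -1.543]
force: [0.6, 0.6, -0.0]
width: 0.449
```

Run:
```python
from h import *
o=observe();print(inrack(o['position']).round(4),o['joints'].round(2),o['force'].round(1),o['width'])
rows(rk(-.052,.292,.045),lean(-yr(),30,xr()),4)
p=get_image('scene');save(p,'s13')
a=cv2.imread('pics/s13.png');A=cv2.resize(a[100:280,260:460],None,fx=3.5,fy=3.3,interpolation=cv2.INTER_CUBIC)
cv2.imwrite('pics/s13c.png',A[:600,:800])
```

```text
[-0.0519  0.2954  0.1192] [-1.04  0.77  0.44  1.53  0.13  1.21 -0.67] [ 0.6  0.6 -0. ] 0.4486700756260755
dist [-0.0344  0.0659 -0.0002] 0.074 turn [-0.18  0.27  0.2 ] 0.4
[[-0.0086, 0.0165, -0.0], [-0.0, 0.1, 0.1]],[[-0.0172, 0.0329, -0.0001], [-0.1, 0.1, 0.1]],[[-0.0258, 0.0494, -0.0001], [-0.1, 0.2, 0.2]],[[-0.0344, 0.0659, -0.0002], [-0.2, 0.3, 0.2]],
```

View pics/s13c.png

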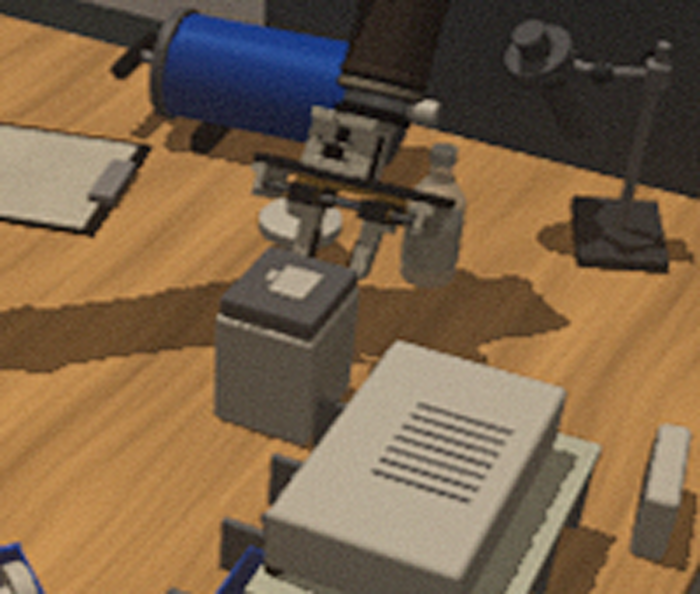

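>>> arm_command --plan '[[[-0.009,0.017,0],[0,0,0]],[[-0.017,0.033,0],[0,0,0]],[[-0.026,0.049,0],[0,0,0]],[[-0.034,0.066,0],[0,0,0]]]'

```text
clock: 18.6
position: [0.5553, 0.282, 0.0461]
ee_rot: [-1.595, 0.857, -1.542]
force: [1.2, 1.0, -0.3]
width: 0.448
```

Run:
```python
from h import *
o=observe();print(inrack(o['position']).round(4),o['joints'].round(2),o['force'].round(1),o['width'])
L=lean(-yr(),30,xr())
rows(rk(-.052,.262,.045),L,4)
rows(rk(-.052,.202,.045),L,4);rows(rk(-.062,.262,.045),L,1)
p=get_image('wrist');save(p,'w14')
p=get_image('top');save(p,'t14')
a=cv2.imread('pics/t14.png');cv2.imwrite('pics/t14c.png',cv2.resize(a[160:290,130:320],None,fx=4,fy=4,interpolation=cv2.INTER_CUBIC))
```

```text
[-0.0514  0.2918  0.0461] [-1.02  0.86  0.42  1.57  0.12  1.08 -0.7 ] [ 1.2  1.  -0.3] 0.44771814351255684
dist [ 0.0253  0.0158 -0.0008] 0.03 turn [-0.21  0.23 -0.  ] 0.3
[[0.0063, 0.004, -0.0002], [-0.1, 0.1, -0.0]],[[0.0126, 0.0079, -0.0004], [-0.1, 0.1, -0.0]],[[0.019, 0.0119, -0.0006], [-0.2, 0.2, -0.0]],[[0.0253, 0.0158, -0.0008], [-0.2, 0.2, -0.0]],
dist [ 0.0772  0.0458 -0.0011] 0.09 turn [-0.21  0.23 -0.  ] 0.3
[[0.0193, 0.0115, -0.0003], [-0.1, 0.1, -0.0]],[[0.0386, 0.0229, -0.0005], [-0.1, 0.1, -0.0]],[[0.0579, 0.0344, -0.0008], [-0.2, 0.2, -0.0]],[[0.0772, 0.0458, -0.0011], [-0.2, 0.2, -0.0]],
dist [ 0.0252  0.0158 -0.0108] 0.032 turn [-0.21  0.23 -0.  ] 0.3
[[0.0252, 0.0158, -0.0108], [-0.2, 0.2, -0.0]],
```

View pics/w14.png

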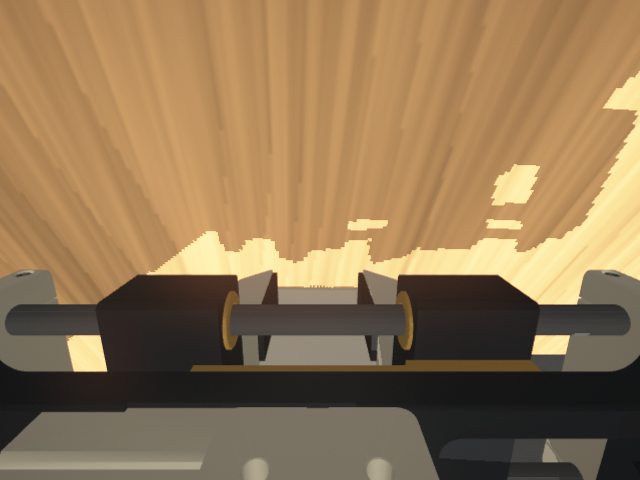

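View pics/t14c.png

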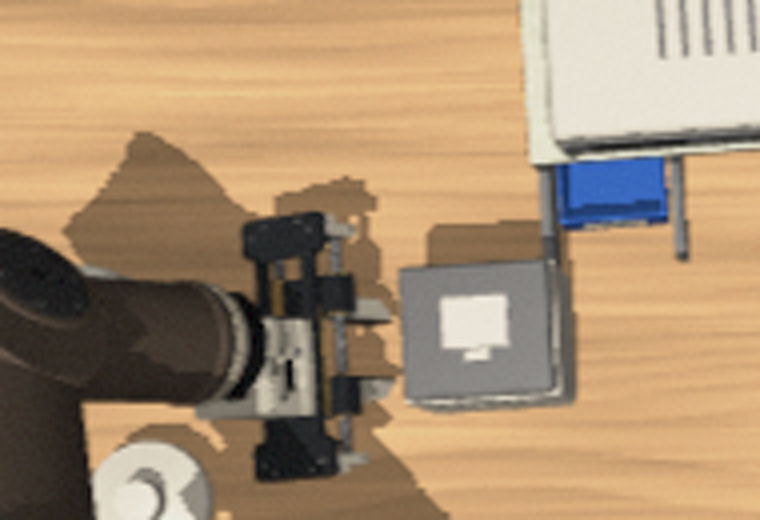

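Run:
```python
from h import *
p=get_image('scene');save(p,'s15')
a=cv2.imread('pics/s15.png');A=cv2.resize(a[100:280,260:460],None,fx=3.5,fy=3.3,interpolation=cv2.INTER_CUBIC)
cv2.imwrite('pics/s15c.png',A[:600,:800])
for r in place_of(p,'gel'): print(np.round(r['point'],1),round(r['confidence'],2),unproj(p,r['point'],0).round(4))
```

```text
[382.6 180.6] 0.81 [0.5805 0.4902 0.    ]
```

View pics/s15c.png

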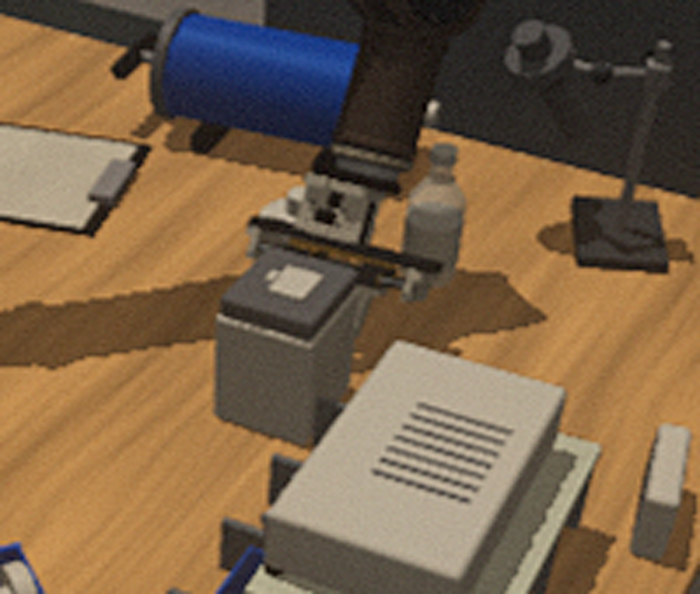

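>>> arm_command --plan '[[[0.01,0.006,0],[0,0,0]],[[0.018,0.011,0],[0,0,0]],[[0.024,0.014,0],[0,0,0]],[[0.03,0.017,-0.001],[0,0,0]],[[0.037,0.021,-0.003],[0,0,0]]]'

```text
clock: 19.3
position: [0.5555, 0.2393, 0.0475]
ee_rot: [-1.594, 0.856, -1.542]
force: [0.1, 3.6, 1.0]
width: 0.45
```

>>> arm_command --plan '[[[0.009,0.005,-0.003],[0,0,0]],[[0.018,0.01,-0.006],[0,0,0]],[[0.027,0.016,-0.008],[0,0,0]],[[0.036,0.021,-0.01],[0,0,0]],[[0.045,0.026,-0.012],[0,0,0]]]'

```text
clock: 19.8
position: [0.5463, 0.1855, 0.0473]
ee_rot: [-1.596, 0.857, -1.543]
force: [0.4, 3.4, 0.4]
width: 0.45
```

```bash
cat >> h.py <<'E'
def lid(name,box,p,f):
    a=cv2.imread(f'pics/{name}.png');u0,v0,u1,v1=box
    cv2.imwrite(f'pics/{name}c.png',cv2.resize(a[v0:v1,u0:u1],None,fx=f,fy=f,interpolation=cv2.INTER_CUBIC))
E
python3 - <<'E'
from h import *
o=observe();print(inrack(o['position']).round(4),o['joints'].round(2),o['force'].round(1),o['width'])
p=get_image('top');save(p,'t16');lid('t16',(220,170,350,270),p,6)
E
```

```text
[-0.0659  0.196   0.0473] [-0.96  0.78  0.45  1.76  0.17  0.94 -0.65] [0.4 3.4 0.4] 0.4503261887729129
```

View pics/t16c.png

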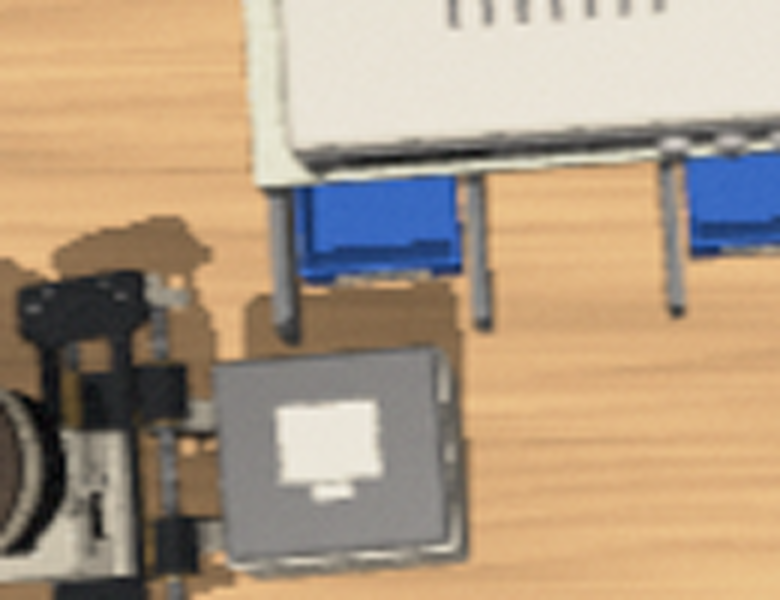

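>>> arm_command --plan '[[[0.01,0.006,0],[0,0,0]],[[0.02,0.012,0],[0,0,0]],[[0.03,0.018,0],[0,0,0]],[[0.04,0.023,0],[0,0,0]],[[0.05,0.029,0],[0,0,0]]]'

```text
clock: 20.35
position: [0.5497, 0.1281, 0.0471]
ee_rot: [-1.596, 0.857, -1.542]
force: [0.3, 5.0, 0.9]
width: 0.447
```

>>> arm_command --plan '[[[0.01,0.006,0],[0,0,0]],[[0.02,0.012,0],[0,0,0]],[[0.029,0.017,0],[0,0,0]],[[0.037,0.021,0],[0,0,0]],[[0.042,0.024,0],[0,0,0]]]'

```text
clock: 20.85
position: [0.5525, 0.0789, 0.0474]
ee_rot: [-1.597, 0.857, -1.544]
force: [0.5, 3.7, -0.5]
width: 0.448
```

Run:
```python
from h import *
o=observe();print(inrack(o['position']).round(4),o['joints'].round(2),o['force'].round(1),o['width'])
p=get_image('top');save(p,'t17');lid('t17',(260,170,390,270),p,6)
```

```text
[-0.0656  0.0892  0.0474] [-0.85  0.74  0.48  1.88  0.23  0.8  -0.57] [ 0.5  3.7 -0.5] 0.44769275331107417
```

View pics/t17c.png

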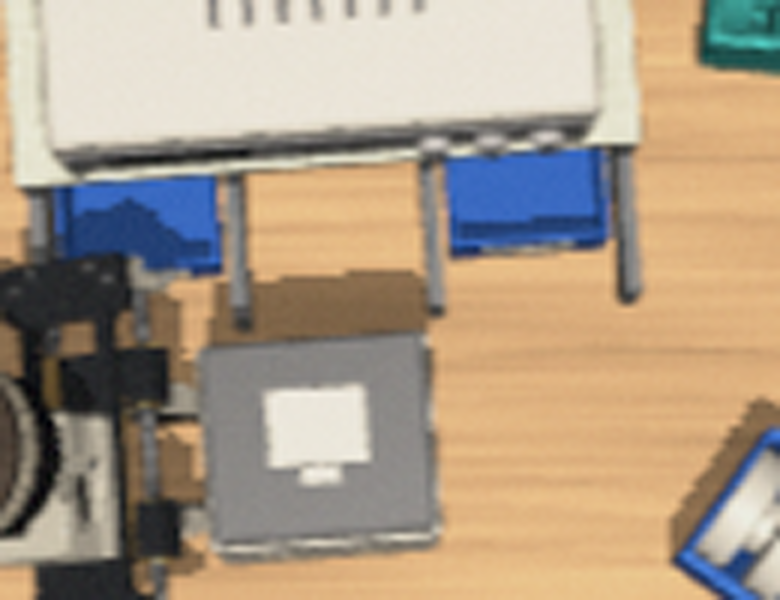

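Run:
```python
from h import *
p=get_image('top')
c=lambda u,v:(260+(u+.5)/6-.5,170+(v+.5)/6-.5)
Q=[inrack(unproj(p,c(*q),.15)) for q in [(203,351),(425,333),(437,528),(216,545)]]
print(np.round(Q,4),np.mean(Q,0).round(4), np.round([Q[0]-Q[1],Q[3]-Q[2]],4))
for q in [(241,326),(436,312),(628,300)]: print(inrack(unproj(p,c(*q),.06)).round(4))
```

```text
[[-0.0216  0.0635  0.15  ]
 [-0.0204 -0.041   0.15  ]
 [-0.1122 -0.0401  0.15  ]
 [-0.1129  0.0634  0.15  ]] [-0.0668  0.0115  0.15  ] [[-0.0012  0.1045  0.    ]
 [-0.0007  0.1035  0.    ]]
[-0.0006  0.0481  0.06  ]
[-0.0003 -0.0488  0.06  ]
[-0.001  -0.1441  0.06  ]
```

>>> arm_command --plan '[[[0.004,0.002,0],[0,0,0]],[[0.007,0.004,0],[0,0,0]],[[0.01,0.006,0],[0,0,0]],[[0.0105,0.006,0],[0,0,0]],[[0.0105,0.006,0],[0,0,0]]]'

```text
clock: 21.45
position: [0.5537, 0.0682, 0.0476]
ee_rot: [-1.596, 0.856, -1.543]
force: [1.0, 2.3, 0.2]
width: 0.452
```

Run:
```python
from h import *
o=observe();print(inrack(o['position']).round(4),o['joints'].round(2),o['force'].round(1),o['width'])
p=get_image('top');save(p,'t18');lid('t18',(260,170,390,270),p,6)
rows(rk(-.17,.06,.25),lean(xr(),15,yr()),12)
```

```text
[-0.0651  0.0785  0.0476] [-0.84  0.74  0.49  1.89  0.24  0.79 -0.56] [1.  2.3 0.2] 0.45151108476844637
dist [ 0.1171 -0.1663 -0.1047] 0.229 turn [ 34.41 -83.09  11.92] 90.7
[[0.0098, -0.0139, -0.0087], [2.9, -6.9, 1.0]],[[0.0195, -0.0277, -0.0175], [5.7, -13.8, 2.0]],[[0.0293, -0.0416, -0.0262], [8.6, -20.8, 3.0]],[[0.039, -0.0554, -0.0349], [11.5, -27.7, 4.0]],[[0.0488, -0.0693, -0.0436], [14.3, -34.6, 5.0]],[[0.0585, -0.0832, -0.0524], [17.2, -41.5, 6.0]],[[0.0683, -0.097, -0.0611], [20.1, -48.5, 7.0]],[[0.0781, -0.1109, -0.0698], [22.9, -55.4, 7.9]],[[0.0878, -0.1247, -0.0785], [25.8, -62.3, 8.9]],[[0.0976, -0.1386, -0.0873], [28.7, -69.2, 9.9]],[[0.1073, -0.1525, -0.096], [31.5, -76.2, 10.9]],[[0.1171, -0.1663, -0.1047], [34.4, -83.1, 11.9]],
```

View pics/t18c.png

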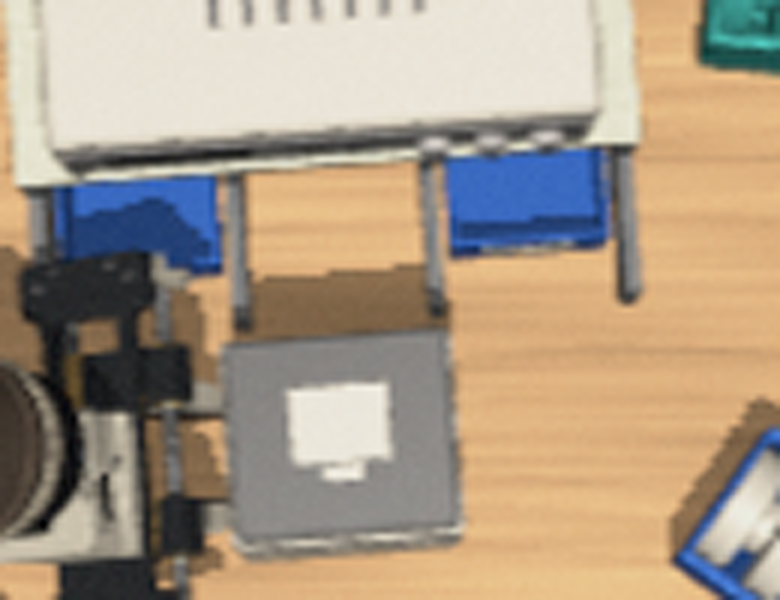

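```bash
cat >> h.py <<'E'
def FP(fwd,side):
    """forward lean deg, side component (tips to -y)"""
    f=np.sin(np.radians(fwd));s=np.sin(np.radians(side));a=f*xr()-s*yr()-np.sqrt(1-f*f-s*s)*Z
    z=np.cross(a,np.cross(yr(),a)); z=yr()-0*a
    # jaw axis perpendicular to xr and a as near as can be: z _|_ xr
    zz=np.cross(xr(),a); zz*=np.sign(zz@yr()); return tool(a,zz)
E
python3 - <<'E'
from h import *
L=FP(25,18);print(L.as_matrix().round(3))
o=observe()
rows(rk(-.10,.16,.16),lean(-yr(),30,xr()),3)
rows(rk(-.19,.05,.22),L,12)
E
```

```text
[[ 0.897  0.439 -0.053]
 [ 0.195 -0.285  0.939]
 [ 0.397 -0.852 -0.341]]
dist [-0.0143 -0.1383 -0.0343] 0.143 turn [-0.21  0.2   0.07] 0.3
[[-0.0048, -0.0461, -0.0114], [-0.1, 0.1, 0.0]],[[-0.0095, -0.0922, -0.0229], [-0.1, 0.1, 0.0]],[[-0.0143, -0.1383, -0.0343], [-0.2, 0.2, 0.1]],
dist [ 0.1106 -0.1354 -0.1248] 0.215 turn [ 27.03 -85.81 -11.55] 90.7
[[0.0092, -0.0113, -0.0104], [2.3, -7.2, -1.0]],[[0.0184, -0.0226, -0.0208], [4.5, -14.3, -1.9]],[[0.0277, -0.0339, -0.0312], [6.8, -21.5, -2.9]],[[0.0369, -0.0451, -0.0416], [9.0, -28.6, -3.9]],[[0.0461, -0.0564, -0.052], [11.3, -35.8, -4.8]],[[0.0553, -0.0677, -0.0624], [13.5, -42.9, -5.8]],[[0.0645, -0.079, -0.0728], [15.8, -50.1, -6.7]],[[0.0738, -0.0903, -0.0832], [18.0, -57.2, -7.7]],[[0.083, -0.1016, -0.0936], [20.3, -64.4, -8.7]],[[0.0922, -0.1128, -0.104], [22.5, -71.5, -9.6]],[[0.1014, -0.1241, -0.1144], [24.8, -78.7, -10.6]],[[0.1106, -0.1354, -0.1248], [27.0, -85.8, -11.6]],
```

>>> arm_command --plan '[[[-0.006,-0.03,0],[0,0,0]],[[-0.01,-0.07,-0.01],[0,0,0]],[[-0.012,-0.105,-0.025],[0,0,0]],[[-0.012,-0.14,-0.045],[1,-3,0]],[[-0.012,-0.16,-0.065],[3,-9,-1]]]' --fingers 0.4

```text
clock: 22.0
position: [0.4834, 0.1551, 0.182]
ee_rot: [-1.664, 0.71, -1.419]
force: [0.7, 1.3, 1.1]
width: 0.301
```

Run:
```python
from h import *
o=observe();print(inrack(o['position']).round(4),o['joints'].round(2),o['force'].round(1),o['width'])
rows(rk(-.21,.05,.22),FP(25,18),11)
```

```text
[-0.1303  0.1691  0.182 ] [-1.07  0.49  0.48  1.89  0.3   1.07 -0.56] [0.7 1.3 1.1] 0.30148734229926794
dist [ 0.1072  0.0236 -0.0997] 0.148 turn [ 23.8  -76.87 -10.29] 81.1
[[0.0097, 0.0021, -0.0091], [2.2, -7.0, -0.9]],[[0.0195, 0.0043, -0.0181], [4.3, -14.0, -1.9]],[[0.0292, 0.0064, -0.0272], [6.5, -21.0, -2.8]],[[0.039, 0.0086, -0.0362], [8.7, -28.0, -3.7]],[[0.0487, 0.0107, -0.0453], [10.8, -34.9, -4.7]],[[0.0585, 0.0129, -0.0544], [13.0, -41.9, -5.6]],[[0.0682, 0.015, -0.0634], [15.1, -48.9, -6.5]],[[0.078, 0.0171, -0.0725], [17.3, -55.9, -7.5]],[[0.0877, 0.0193, -0.0815], [19.5, -62.9, -8.4]],[[0.0975, 0.0214, -0.0906], [21.6, -69.9, -9.4]],[[0.1072, 0.0236, -0.0997], [23.8, -76.9, -10.3]],
```

>>> arm_command --plan '[[[0.008,0.001,-0.012],[2.2,-7,-0.9]],[[0.017,0.002,-0.022],[4.3,-14,-1.9]],[[0.026,0.003,-0.031],[6.5,-21,-2.8]],[[0.036,0.004,-0.04],[8.7,-28,-3.7]],[[0.046,0.006,-0.049],[10.8,-35,-4.7]]]'

```text
clock: 22.5
position: [0.4448, 0.1014, 0.2002]
ee_rot: [-1.855, 0.157, -0.907]
force: [-0.7, -0.0, 0.1]
width: 0.299
```

Run:
```python
from h import *
o=observe();print(o['clock'],inrack(o['position']).round(4),o['joints'].round(2),o['force'].round(1),o['width'])
rows(rk(-.21,.05,.20),FP(25,18),6)
```

```text
22.5 [-0.1719  0.1177  0.2002] [-1.11  0.27  0.4   2.17  0.6   0.92 -0.22] [-0.7 -0.   0.1] 0.29854739567090155
dist [ 0.0095  0.0233 -0.0735] 0.078 turn [ 13.07 -41.58  -5.69] 44.0
[[0.0016, 0.0039, -0.0122], [2.2, -6.9, -0.9]],[[0.0032, 0.0078, -0.0245], [4.4, -13.9, -1.9]],[[0.0047, 0.0116, -0.0367], [6.5, -20.8, -2.8]],[[0.0063, 0.0155, -0.049], [8.7, -27.7, -3.8]],[[0.0079, 0.0194, -0.0612], [10.9, -34.6, -4.7]],[[0.0095, 0.0233, -0.0735], [13.1, -41.6, -5.7]],
```

>>> arm_command --plan '[[[0.002,0.002,-0.012],[2.2,-6.9,-0.9]],[[0.003,0.004,-0.024],[4.4,-13.9,-1.9]],[[0.005,0.006,-0.037],[6.5,-20.8,-2.8]],[[0.006,0.008,-0.049],[8.7,-27.7,-3.8]],[[0.008,0.01,-0.061],[10.9,-34.6,-4.7]]]'

```text
clock: 23.0
position: [0.4133, 0.0478, 0.2074]
ee_rot: [-1.881, -0.367, -0.367]
force: [0.2, -0.2, -0.3]
width: 0.3
```

Run:
```python
from h import *
o=observe();print(o['clock'],inrack(o['position']).round(4),o['joints'].round(2),o['force'].round(1),o['width'])
rows(rk(-.20,.02,.16),FP(27,18),5)
rows(rk(-.20,.02,.16),FP(27,25),5)
```

```text
23.0 [-0.2063  0.0659  0.2074] [-1.06  0.04  0.36  2.41  0.84  0.76  0.23] [ 0.2 -0.2 -0.3] 0.3000887413144423
dist [-0.0154  0.0585 -0.027 ] 0.066 turn [ 1.97 -7.11 -3.01] 8.0
[[-0.0031, 0.0117, -0.0054], [0.4, -1.4, -0.6]],[[-0.0062, 0.0234, -0.0108], [0.8, -2.8, -1.2]],[[-0.0093, 0.0351, -0.0162], [1.2, -4.3, -1.8]],[[-0.0123, 0.0468, -0.0216], [1.6, -5.7, -2.4]],[[-0.0154, 0.0585, -0.027], [2.0, -7.1, -3.0]],
dist [-0.0154  0.0585 -0.027 ] 0.066 turn [ -5.27 -10.55  -3.51] 12.3
[[-0.0031, 0.0117, -0.0054], [-1.1, -2.1, -0.7]],[[-0.0062, 0.0234, -0.0108], [-2.1, -4.2, -1.4]],[[-0.0093, 0.0351, -0.0162], [-3.2, -6.3, -2.1]],[[-0.0123, 0.0468, -0.0216], [-4.2, -8.4, -2.8]],[[-0.0154, 0.0585, -0.027], [-5.3, -10.5, -3.5]],
```

Run:
```python
from h import *
rows(rk(-.18,.007,.12),FP(27,18),5)
```

```text
dist [-0.0146  0.105  -0.0237] 0.109 turn [ 1.97 -7.11 -3.01] 8.0
[[-0.0029, 0.021, -0.0047], [0.4, -1.4, -0.6]],[[-0.0058, 0.042, -0.0095], [0.8, -2.8, -1.2]],[[-0.0087, 0.063, -0.0142], [1.2, -4.3, -1.8]],[[-0.0116, 0.084, -0.019], [1.6, -5.7, -2.4]],[[-0.0146, 0.105, -0.0237], [2.0, -7.1, -3.0]],
```

>>> arm_command --plan '[[[-0.003,0.021,-0.005],[0.4,-1.4,-0.6]],[[-0.006,0.042,-0.01],[0.8,-2.8,-1.2]],[[-0.009,0.063,-0.014],[1.2,-4.3,-1.8]],[[-0.012,0.084,-0.019],[1.6,-5.7,-2.4]],[[-0.015,0.105,-0.024],[2,-7.1,-3]]]'

```text
clock: 23.5
position: [0.4423, -0.0082, 0.1223]
ee_rot: [-1.869, -0.497, -0.286]
force: [2.2, -0.6, 1.5]
width: 0.299
```

Run:
```python
from h import *
o=observe();print(o['clock'],inrack(o['position']).round(4),o['joints'].round(2),o['force'].round(1),o['width'])
rows(rk(-.165,.007,.055),FP(27,18),5)
p=get_image('top');save(p,'t20');lid('t20',(250,170,390,280),p,5.4)
p=get_image('scene');save(p,'s20');lid('s20',(230,170,420,320),p,4)
```

```text
23.5 [-0.1805  0.0084  0.1223] [-0.88  0.26  0.47  2.56  1.54  0.36 -0.22] [ 2.2 -0.6  1.5] 0.29871278542460006
dist [-0.0152  0.0637  0.022 ] 0.069 turn [ 0.13 -0.49 -0.06] 0.5
[[-0.003, 0.0127, 0.0044], [0.0, -0.1, -0.0]],[[-0.0061, 0.0255, 0.0088], [0.1, -0.2, -0.0]],[[-0.0091, 0.0382, 0.0132], [0.1, -0.3, -0.0]],[[-0.0122, 0.0509, 0.0176], [0.1, -0.4, -0.0]],[[-0.0152, 0.0637, 0.022], [0.1, -0.5, -0.1]],
```

View pics/t20c.png

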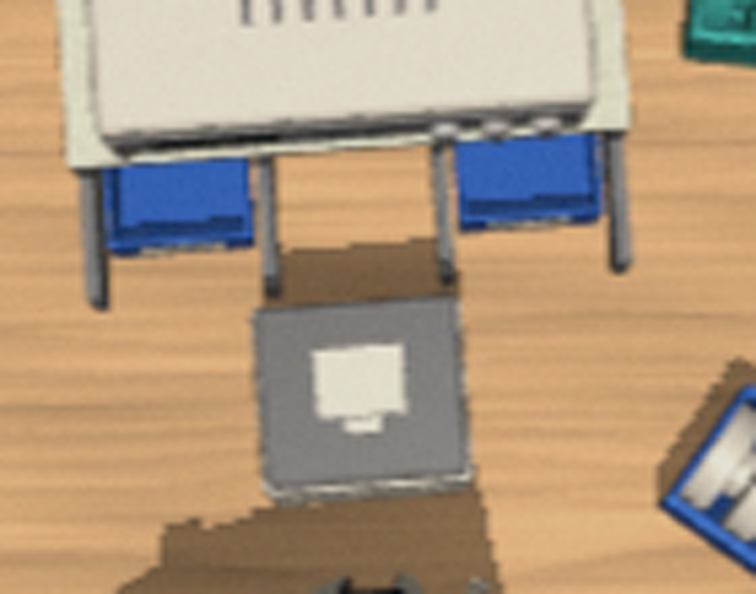

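View pics/s20c.png

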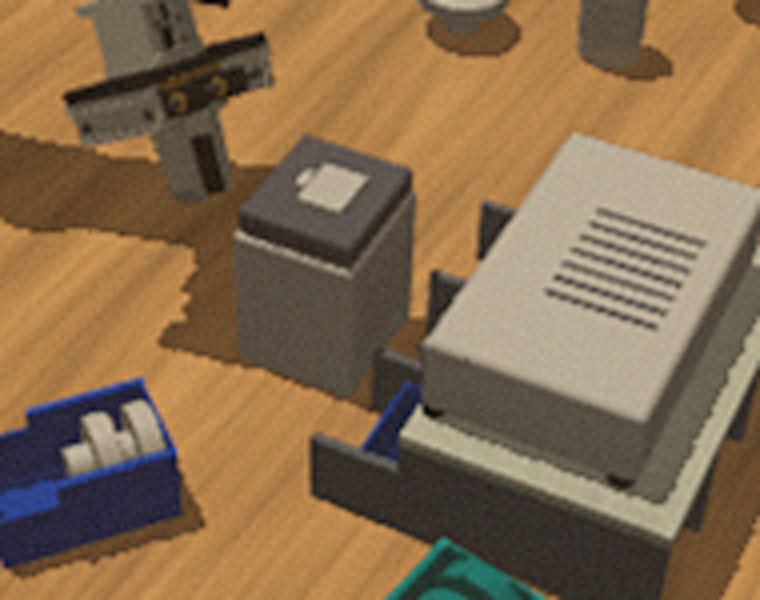

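Run:
```python
from h import *
p=get_image('top')
c=lambda u,v:(250+(u+.5)/5.4-.5,170+(v+.5)/5.4-.5)
Q=[inrack(unproj(p,c(*q),.15)) for q in [(255,312),(456,296),(468,471),(266,486)]]
print(np.round(Q,4),np.mean(Q,0).round(4), np.round([Q[0]-Q[1],Q[3]-Q[2]],4))
for q in [(98,306),(272,294),(447,282),(620,270)]: print(inrack(unproj(p,c(*q),.06)).round(4))
```

```text
[[-0.0203  0.0539  0.15  ]
 [-0.0192 -0.0513  0.15  ]
 [-0.1108 -0.051   0.15  ]
 [-0.1113  0.0541  0.15  ]] [-0.0654  0.0014  0.15  ] [[-0.001   0.1051  0.    ]
 [-0.0005  0.1051  0.    ]]
[-0.0009  0.1436  0.06  ]
[-0.001   0.0475  0.06  ]
[-0.0011 -0.0491  0.06  ]
[-0.0011 -0.1446  0.06  ]
```

>>> arm_command --plan '[[[-0.001,0.012,0.004],[0,0,0]],[[-0.003,0.024,0.008],[0,0,0]],[[-0.006,0.038,0.013],[0,0,0]],[[-0.01,0.051,0.018],[0,0,0]],[[-0.015,0.064,0.022],[0,0,0]]]'

```text
clock: 24.15
position: [0.4601, -0.007, 0.0563]
ee_rot: [-1.868, -0.499, -0.291]
force: [-0.2, -1.0, 0.1]
width: 0.297
```

Run:
```python
from h import *
o=observe();print(o['clock'],inrack(o['position']).round(4),o['joints'].round(2),o['force'].round(1),o['width'])
M=R.from_rotvec(o['ee_rot']).as_matrix();print('a,x,z in rack',[(M[:,i]@np.c_[xr(),yr(),Z]).round(3) for i in (1,0,2)])
```

```text
24.15 [-0.1627  0.0087  0.0563] [-0.63  0.47  0.2   2.56  2.05  0.45 -0.79] [-0.2 -1.   0.1] 0.29671177420743156
a,x,z in rack [array([ 0.457, -0.312, -0.833]), array([0.89 , 0.148, 0.432]), array([ 0.012,  0.939, -0.345])]
```

>>> arm_command --plan '[[[0.006,0.003,0],[0,0,0]],[[0.012,0.006,0],[0,0,0]],[[0.018,0.009,0],[0,0,0]],[[0.022,0.011,0],[0,0,0]]]'

```text
clock: 24.55
position: [0.485, -0.0059, 0.057]
ee_rot: [-1.867, -0.5, -0.29]
force: [0.4, -1.0, 0.6]
width: 0.304
```

>>> arm_command --plan '[[[0.002,0.001,0],[0,0,0]],[[0.004,0.002,0],[0,0,0]],[[0.006,0.003,0],[0,0,0]],[[0.008,0.004,0],[0,0,0]]]'

```text
clock: 24.95
position: [0.4911, -0.0062, 0.0557]
ee_rot: [-1.868, -0.497, -0.285]
force: [-5.6, -0.3, 3.9]
width: 0.302
```

Run:
```python
from h import *
o=observe();print(o['clock'],inrack(o['position']).round(4),o['joints'].round(2),o['force'].round(1),o['width'])
p=get_image('top');save(p,'t22');lid('t22',(250,170,390,280),p,5.4)
```

```text
24.95 [-0.1317  0.0077  0.0557] [-0.63  0.49  0.25  2.49  2.02  0.39 -0.71] [-5.6 -0.3  3.9] 0.3019430280020502
```

View pics/t22c.png

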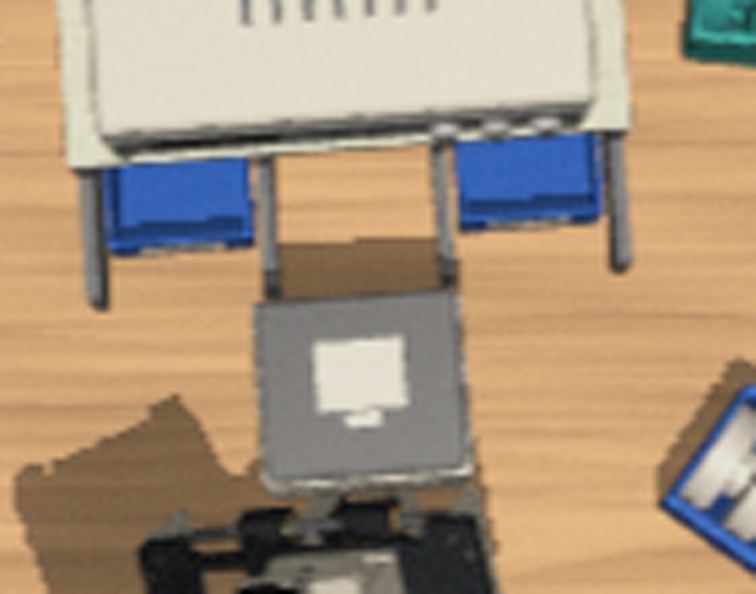

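>>> arm_command --plan '[[[0.0018,0.0009,0],[0,0,0]],[[0.0036,0.0018,0],[0,0,0]],[[0.0054,0.0027,0],[0,0,0]],[[0.0063,0.0032,0],[0,0,0]]]'

```text
clock: 25.4
position: [0.4985, -0.0059, 0.0558]
ee_rot: [-1.868, -0.497, -0.286]
force: [-4.8, 1.3, 3.0]
width: 0.307
```

>>> arm_command --plan '[[[0.0009,0.0005,0],[0,0,0]],[[0.0014,0.0007,0],[0,0,0]]]'

```text
clock: 25.6
position: [0.5002, -0.0057, 0.0558]
ee_rot: [-1.868, -0.497, -0.286]
force: [-4.8, -0.2, 2.5]
width: 0.299
```

Run:
```python
from h import *
o=observe();print(o['clock'],inrack(o['position']).round(4),o['joints'].round(2),o['force'].round(1),o['width'])
p=get_image('top');save(p,'t23');lid('t23',(250,170,390,280),p,5.4)
```

```text
25.6 [-0.1226  0.0077  0.0558] [-0.63  0.5   0.27  2.47  2.01  0.38 -0.69] [-4.8 -0.2  2.5] 0.29919858050362597
```

View pics/t23c.png

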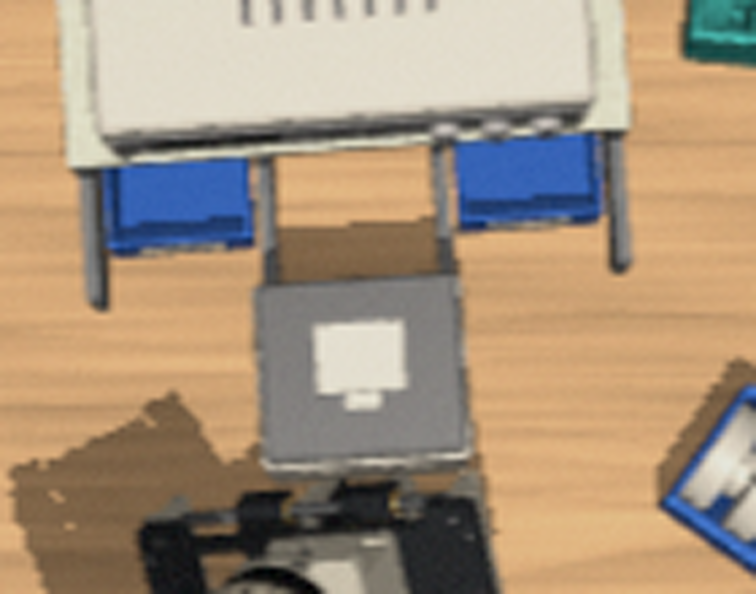

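>>> arm_command --plan '[[[0.0009,0.0005,0],[0,0,0]],[[0.0013,0.0007,0],[0,0,0]]]'

```text
clock: 25.85
position: [0.5023, -0.0054, 0.0559]
ee_rot: [-1.868, -0.498, -0.287]
force: [-5.0, -1.6, 0.6]
width: 0.304
```

>>> arm_command --plan '[[[0.0005,0.0002,0],[0,0,0]],[[0.0009,0.0005,0],[0,0,0]]]'

```text
clock: 26.05
position: [0.5035, -0.0052, 0.0559]
ee_rot: [-1.868, -0.498, -0.287]
force: [-4.4, -0.6, 0.2]
width: 0.302
```

>>> arm_command --plan '[[[0.0004,0.0002,0],[0,0,0]],[[0.0007,0.0004,0],[0,0,0]]]'

```text
clock: 26.25
position: [0.5044, -0.0052, 0.0559]
ee_rot: [-1.868, -0.498, -0.287]
force: [-3.4, 0.5, -0.3]
width: 0.299
```

>>> arm_command --plan '[[[0.0004,0.0002,0],[0,0,0]],[[0.0007,0.0004,0],[0,0,0]]]'

```text
clock: 26.45
position: [0.5052, -0.0052, 0.056]
ee_rot: [-1.868, -0.498, -0.287]
force: [-3.6, -0.5, 0.8]
width: 0.301
```

Run:
```python
from h import *
o=observe();print(o['clock'],inrack(o['position']).round(4),o['force'].round(1))
p=get_image('top');save(p,'t24');lid('t24',(250,170,390,280),p,5.4)
```

```text
26.45 [-0.1175  0.0079  0.056 ] [-3.6 -0.5  0.8]
```

View pics/t24c.png

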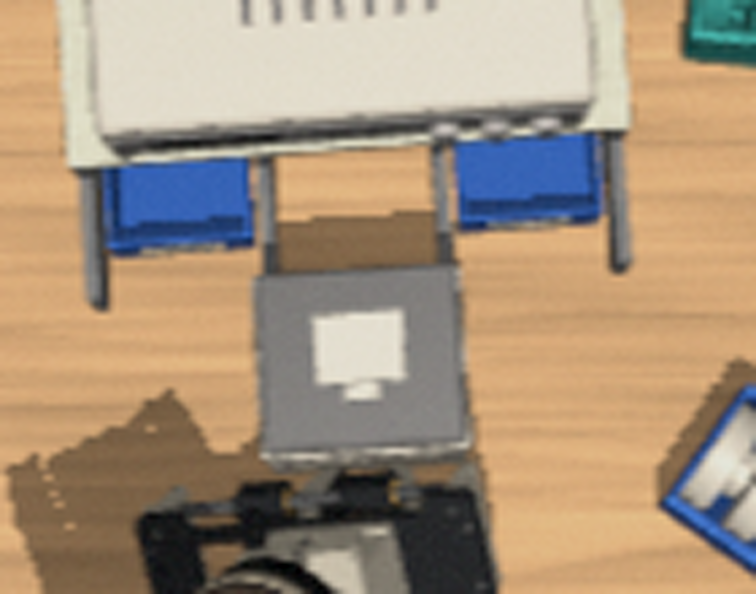

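>>> arm_command --plan '[[[0.0004,0.0002,0],[0,0,0]],[[0.0008,0.0004,0],[0,0,0]]]'

```text
clock: 26.7
position: [0.5056, -0.0052, 0.0558]
ee_rot: [-1.868, -0.498, -0.287]
force: [-7.4, 0.5, 3.6]
width: 0.301
```

>>> arm_command --plan '[[[0.0004,0.0002,0],[0,0,0]],[[0.0008,0.0004,0],[0,0,0]]]'

```text
clock: 26.9
position: [0.5059, -0.0054, 0.0557]
ee_rot: [-1.868, -0.497, -0.286]
force: [-10.2, 0.2, 5.8]
width: 0.301
```

>>> arm_command --plan '[[[-0.003,-0.0015,0],[0,0,0]],[[-0.012,-0.006,0],[0,0,0]],[[-0.03,-0.025,0],[0,0,0]],[[-0.035,-0.06,0],[0,0,0]],[[-0.035,-0.1,0],[0,0,0]]]'

```text
clock: 27.4
position: [0.4363, 0.011, 0.1139]
ee_rot: [-1.873, -0.502, -0.291]
force: [1.2, 0.2, 1.3]
width: 0.303
```

Run:
```python
from h import *
o=observe();print(o['clock'],inrack(o['position']).round(4),o['joints'].round(2),o['force'].round(1))
p=get_image('top');save(p,'t25');lid('t25',(270,180,370,260),p,7.5)
p=get_image('scene');save(p,'s25')
```

```text
27.4 [-0.1854  0.0279  0.1139] [-0.89  0.29  0.39  2.57  1.55  0.41 -0.31] [1.2 0.2 1.3]
```

View pics/t25c.png

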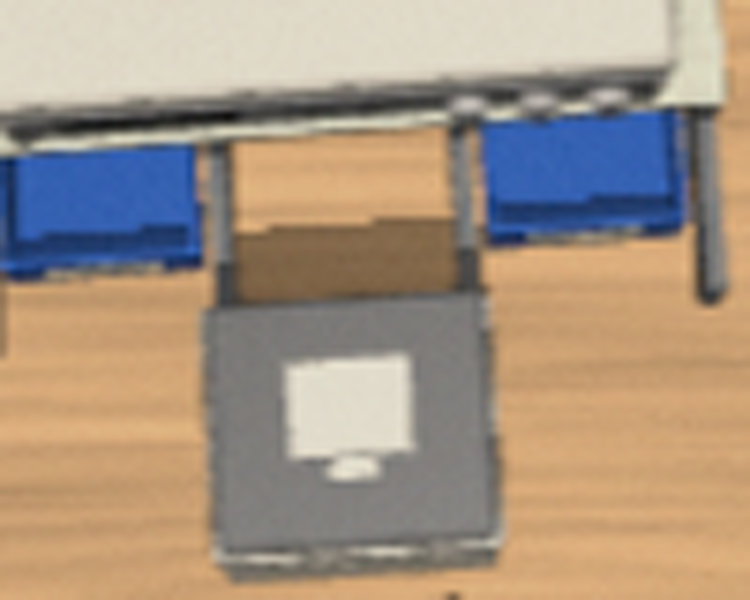

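View pics/s25.png

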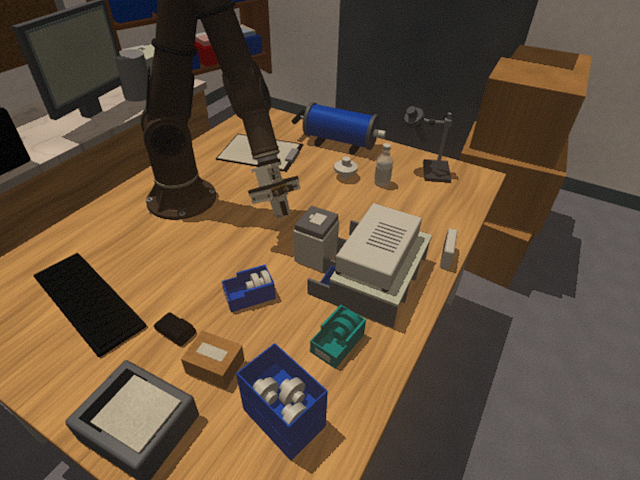

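Run:
```python
from h import *
p=get_image('top')
c=lambda u,v:(270+(u+.5)/7.5-.5,180+(v+.5)/7.5-.5)
Q=[inrack(unproj(p,c(*q),.15)) for q in [(207,311),(482,292),(496,535),(219,552)]]
print(np.round(Q,4),np.mean(Q,0).round(4), np.round([Q[0]-Q[1],Q[3]-Q[2]],4))
S=[inrack(unproj(p,c(*q),.1)) for q in [(0,156),(720,104)]];print(np.round(S,4))
for t,z in (('canister_center',.075),('bin_lip',.048),('bin_rear',.032),('bin_tubes_center',.032),('bin_connectors_center',.032),('mouse',0),('carton',0),('gel',0),('filter',0)):
  for r in place_of(p,t): print(t,np.round(r['point'],1),round(r['confidence'],2),inrack(unproj(p,r['point'],z)).round(4))
```

```text
[[-0.0024  0.0517  0.15  ]
 [-0.0025 -0.0519  0.15  ]
 [-0.0941 -0.0506  0.15  ]
 [-0.0933  0.0532  0.15  ]] [-0.0481  0.0006  0.15  ] [[1.000e-04 1.036e-01 0.000e+00]
 [9.000e-04 1.037e-01 0.000e+00]]
[[ 0.0699  0.13    0.1   ]
 [ 0.0706 -0.1507  0.1   ]]
canister_center [313.5 197.7] 0.19 [0.0728 0.0019 0.075 ]
bin_lip [417.2 172.8] 0.84 [ 0.1309 -0.315   0.048 ]
bin_lip [415.2 278. ] 0.63 [-0.1841 -0.2824  0.048 ]
bin_rear [381.7 256.2] 0.87 [-0.1119 -0.1901  0.032 ]
bin_rear [378.8 164. ] 0.8 [ 0.1693 -0.2035  0.032 ]
bin_rear [280.1 192.7] 0.66 [0.1021 0.1024 0.032 ]
bin_tubes_center [346.8 188.7] 0.59 [ 0.1002 -0.1006  0.032 ]
bin_connectors_center [281.2 193. ] 0.65 [0.101  0.0991 0.032 ]
bin_connectors_center [458.6 292.2] 0.37 [-0.2351 -0.4104  0.032 ]
mouse [460.2 292.2] 0.59 [-0.236  -0.4226  0.    ]
carton [469.3 240.5] 0.85 [-0.0809 -0.4648  0.    ]
gel [159.1 238.5] 0.69 [-0.0083  0.4848  0.    ]
gel [384.3 254.8] 0.58 [-0.1065 -0.2017  0.    ]
filter [172.2 285.9] 0.97 [-0.1562  0.4512  0.    ]
```

>>> arm_command --plan '[[[0,-0.02,0],[0,0,0]],[[0,-0.03,0],[0,0,0]],[[0,-0.03,0],[0,0,0]]]'

```text
clock: 28.3
position: [0.4241, 0.0205, 0.1393]
ee_rot: [-1.871, -0.504, -0.294]
force: [0.0, 1.0, -0.6]
width: 0.299
```

Run:
```python
from h import *
o=observe();print(o['clock'],inrack(o['position']).round(3),o['force'].round(1))
print(sign_off())
```

```text
28.3 [-0.197  0.038  0.139] [ 0.   1.  -0.6]
the job is handed in; nothing more can be done
None
```

The filter bin is out of the rack and upright on the open desk, and the canister is back in front of the middle lane. I handed the job in at 28.3 s; sign-off gives no verdict.

**What I did:** I slid the canister about 0.19 m to the left with both fingertips low. I then hooked the filter bin by its front wall, drew it out and dragged it to the right. Finally I slid the canister back and pressed it against the dividers, stopping when the push force reached about 10 N. About 4 to 5 N of that was sliding friction.

**Last checks (top camera, rack frame):**
- **Canister:** y is about 0.6 mm and the yaw error is under 0.01 rad. Its x reads about -48 mm, with a camera bias of about 2 mm, so it is flush within error; the rise in force also shows it touching the dividers.
- **Bin:** its rear is at x = -0.11 m and its lip at x = -0.18 m, both in front of the dividers. It ended turned sideways on the desk.
- **Bystanders:** none visibly moved, and the arm is clear of everything.

**Disagreement:** the network's reading of `canister_center` in the last picture had low confidence (0.19) and was clearly wrong, so I used the lid corners instead.

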